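# Turn the agate slices onto the display board

## Robot

A 6-joint arm with a two-finger parallel gripper is mounted at the origin on the work surface. World frame = base frame: x ahead of the robot, y to its left, z up, the work surface at z = 0. Lengths are in m, angles in degrees, forces in N, time in s.
With the tool pointing down it reaches from about 0.25 to 0.725 m from the base axis. Payload 9.7 kg.
Tool frame: the origin (TCP) lies at the very end of the fingers, on their centre line; the grasp point (between the pads) lies 19 mm behind it; y points along the fingers, x is the direction in which the jaws open and shut, and the axes are right-handed (so a half turn about y gives the same grasp; the last joint's range is limited). The gripper opens to 85 mm and grips with 20 to 120 N. Pads are 22 mm wide; open, the fingers measure 114 mm over their backs; the gripper's body (76 mm by 85 mm) begins 54 mm behind the grasp point. The pads swing forward as they close: fully open they stand 13 mm farther back than shut.
Start: joints at [0, 4.979, 10.078, 95.1, 0, 90], TCP at [0.55, -0, 0.206] pointing down, gripper open.
Joint ranges: [-179.16, 179.16], [-48.56, 103.87], [-65.8, 70.77], [-126.05, 130.52], [-82.76, 87.17], [-180, 180]. Speed limits (degrees/s): [127.2, 127.2, 147.25, 180, 180, 180].

## Interface

Orientations are given as [roll, pitch, yaw] about the fixed x, y, z axes, in that order (R = Rz(yaw) Ry(pitch) Rx(roll)).
In Python, from workcell import bot gives the robot as it stands.
- The arm moves only by the shell command python3 -m jog 'ROWS' [FORCE]. ROWS is JSON, a list of rows, each an object with "rotation": the turn, a rotation vector about the world's x, y, z in degrees, a list of three; "travel": the shift along the world's x, y, z in mm, a list of three; "jaw": the gripper command: -1 is shut, 1 is fully open, values between are in proportion. In form: [{"rotation": [rx, ry, rz], "travel": [x, y, z], "jaw": jaw}, ...]. A call has 1 to 8 rows; each row shifts and turns the commanded pose from where the row before left it; what a row does not reach is not made up. A row lasts 1/8 s, in which the tool goes at most 62.5 mm and 10.7 degrees, less where a joint would pass 70% of its speed; a pose out of reach is approached as far as the arm can. A call with a gripper value outside its range is refused whole. The fingers move at their own pace and stop on an object; FORCE is the grip in N (left out, the last holds). Time passes only in rows, so rows that do not move let the fingers close. It gives the time, the measured TCP pose, the force and the opening at its end, in the units of the state.
- bot.get_obs(): the state, without advancing time (a new reading comes with each control period).
- bot.camera(name): name is "scene" or "side" or "wrist"; returns the picture (480x640x3 uint8, red, green, blue); there is no depth.
- bot.camera_params(name): a dict with "K" (3x3 intrinsics, pixels), "view" (4x4, takes a point from world to camera coordinates). Camera axes: x right, y up, looking along -z (the intrinsics and any distortion apply to the point x, -y, -z); pixel columns grow to the right and rows downward; lengths in m; the calibration is good to about 2 mm. A picture is of the moment at which its call begins: read the wrist's pose just before it. camera_params takes no time and is no camera call; for the wrist camera it gives the pose at the moment of the call.
- bot.job_done(): hands the job in, once; it reports no verdict.
Trained networks look in the newest picture that a camera, given by its name, has taken for a name from the list of things; names that differ only in an ending like _2 or _b are one class to them, and where a whole thing is asked for, a point or a joint stands for the part that bears it (a point fixed in the world has none). Each returns a list of dicts, best first, with "score" (0 to 1); they miss things now and then, are a little off and sometimes report something else, mostly with a low value. They report only what shows in the picture. A call takes as long as a camera call.
- bot.recognise(camera, thing): "xy" ([column, row] in pixels, amid what is visible of it).
- bot.trace(camera, thing): "mask" (480x640 bool, what is visible of it) and "xy" ([column, row] in pixels, amid what is visible of it).
The state is a dict: "time": time; "q": joint angles; "qd": joint speeds; "joint_efforts": joint torques, N m; "ee_pos": TCP position; "tcp_rot": TCP orientation; "wrist_force": force on the tool from outside, world axes, zero at the start; "torque": the same for the moment, N m; "opening": finger opening in m.
Only numpy, scipy, OpenCV 4.12 (cv2) and the standard library are available. Lean on these libraries where they do the work, as an engineer would, in place of code of your own. Each camera call takes 0.05 s, during which the arm holds its last target.

## Task

Get the display board ready for sale. First put all the loose tumbled stones that lie about on it into the open top drawer of the specimen cabinet; then use the spatula to turn each agate slice over onto the bare board so that it lies flat with its polished face up, wholly on the board and not overhanging its edges, never touching the slices with the gripper or arm itself. By the end also have the drawer pushed fully shut and the spatula standing back on its rubber mat, lined up with it, with the other things on the bench left where they were.

Things in the scene. Friction and masses are not known exactly. Their poses are not given: they have to be found in the camera images.
- board: fixed dark wooden display board lying on the table, 340 mm along its x, 160 mm along its y, 8 mm thick. Origin under its centre, at table height. The slices lie on the bare table beside its long -y edge (square edge at y = -80 mm, 8 mm step: a slice pushed against it stops and can be tipped over it onto the board). Along the other long edge, at y = 80 to 88 mm, runs a rail that stands 24 mm above the table.
- slice0: agate slice, a rigid flat disc 80 mm across and 10 mm thick, 90 g, both rims bevelled (each flat face is 66 mm across, and the rim's underside climbs 4 mm over the outer 7 mm, so a 2 mm blade enters under it). Origin at its centre, mid-thickness. Own z axis points out of the dull grey-brown back; the polished face, with orange rings, is on the -z side, so z points up at the start and must point down at the end. May be absent.
- slice1: agate slice, a rigid flat disc 80 mm across and 10 mm thick, 90 g, both rims bevelled (each flat face is 66 mm across, and the rim's underside climbs 4 mm over the outer 7 mm, so a 2 mm blade enters under it). Origin at its centre, mid-thickness. Own z axis points out of the dull grey-brown back; the polished face, with blue rings, is on the -z side, so z points up at the start and must point down at the end. May be absent.
- slice2: agate slice, a rigid flat disc 80 mm across and 10 mm thick, 90 g, both rims bevelled (each flat face is 66 mm across, and the rim's underside climbs 4 mm over the outer 7 mm, so a 2 mm blade enters under it). Origin at its centre, mid-thickness. Own z axis points out of the dull grey-brown back; the polished face, with green rings, is on the -z side, so z points up at the start and must point down at the end. May be absent.
- stone0: tumbled stone, orange, round, 38 mm across, 34 mm high, flat foot, upright sides from 8 to 26 mm height, about 60 g. Origin at the centre of its underside. May be absent.
- stone1: tumbled stone, blue-grey, round, 38 mm across, 34 mm high, flat foot, upright sides from 8 to 26 mm height, about 60 g. Origin at the centre of its underside. May be absent.
- stone2: tumbled stone, pinkish grey, round, 38 mm across, 34 mm high, flat foot, upright sides from 8 to 26 mm height, about 60 g. Origin at the centre of its underside. May be absent.
- spatula: spatula, 140 g, that stands by itself level on its blade and a peg under the tail of its handle. Origin under the middle of the grip, level with the blade's underside; x points to the blade's front edge, z up. Wooden handle 22 mm wide (y) and 22 mm high, spanning z = 45 to 67 mm and x = -80 to 38 mm; flat steel blade 56 mm wide and 2 mm thick, from x = 32 to x = 115 mm at z = 0 to 2 mm; upright steel neck at x = 32 to 38 mm; 12 mm peg at x = -68 mm reaching down to z = 0.
- mat: fixed black rubber mat, 230 mm along its x, 100 mm along its y, 3 mm thick; origin under its centre. The spatula stands on it at the start, its x along the mat's x, its origin within about 10 mm of the mat's centre.
- cabinet_drawer0 (a joint): how far the top drawer is pulled out, in m: 0 is shut, up to about 0.15 open; it slides with light friction and stays where it is left.
- drawer_in (a point): point on the top drawer's floor, on its middle line near the front; moves with it. +x points into the cabinet, y along its front. From here the floor runs x = -47 to 168, y = -84 to 84 mm; side walls 43 mm high; front panel at x = -69 to -54 mm, 53 mm high, 6 mm wall behind it. The cabinet's top (underside 53, top 65 mm above the floor) covers x above (joint value - 54 mm).
- cabinet_drawer0_handle (a point): middle of the steel bar handle of the white top drawer front, 35 mm out from the front panel (-x side), bar along y, 90 mm long; 38 mm below the top of the cabinet, which is 260 deep, 210 wide, 150 mm high.
- jar: closed glass jar, 68 mm across, 60 mm high. Loose bystander, to be left where it is. Origin at the centre of its underside.
- geode: half geode, a hollow rock 86 mm across, 45 mm high. Loose bystander, to be left where it is. Origin at the centre of its underside.
- loupe: black loupe, 38 mm across, 30 mm high. Loose bystander, to be left where it is. Origin at the centre of its underside.
- rough: rough rock, 70 x 50 x 50 mm. Loose bystander, to be left where it is. Origin at the centre of its underside.
- brush: hand brush lying down, about 200 mm long. Loose bystander, to be left where it is. Origin at the centre of its underside.

How it is judged:
By the outcome, as a careful person would: the job done as asked, in the order asked, and still so for the second after the job is handed in, with the robot touching nothing.
Of slice0, slice1, slice2 only 2 to 3 are there at a start; the rules pass over those that are not, and their reading is None.
Of stone0, stone1, stone2 only 2 to 3 are there at a start; the rules pass over those that are not, and their reading is None.
At some moment in a run one of stone0, stone1, stone2 may be knocked a few centimetres aside while the robot is not near it.
It also fails if it takes over 208 s, if anything falls off the work surface, if the arm or the gripper's body presses on something with over 40 N, if the wrist force passes 120 N, or if a joint passes its speed limit or range.

## Working session

There is one attempt and no reset: what is moved stays moved. The work goes in short steps, Python scripts to look and compute and a shell command to move; the robot and the scene stay as the last step left them, time stands still between calls to the robot, and variables do not carry over. Pictures are saved under pics/ and viewed, and the job is handed in when it is done.

```bash
ls; mkdir -p pics; python3 - <<'E'
from workcell import bot
import cv2
print(bot.get_obs())
for n in ("scene","side","wrist"):
    im=bot.camera(n); cv2.imwrite(f"pics/a_{n}.png",im[:,:,::-1])
    p=bot.camera_params(n); print(n,p)
E
```

```text
pics
{'time': 0.0, 'q': array([-5.49112071e-04,  5.00993945e+00,  1.00333546e+01,  9.50989763e+01,
        6.35766360e-04,  9.00000592e+01]), 'qd': array([ 0.01270357,  0.09019764, -0.06710503, -0.08089619, -0.06941954,
        0.16234821]), 'joint_efforts': array([ 7.68234549e-04, -5.20392072e+01,  4.64802504e+01,  1.63646933e-02,
        2.23589603e-05, -6.77332673e-05]), 'ee_pos': array([ 5.49733474e-01, -1.82538723e-06,  2.05284377e-01]), 'tcp_rot': array([-8.99993643e+01,  7.55611513e-02, -6.08289516e-04]), 'wrist_force': array([0.07522142, 0.6318391 , 0.13795707]), 'torque': array([ 0.00627385,  0.0392686 , -0.02887814]), 'opening': 0.08572909181302261}
scene {'K': array([[456.2848987 ,   0.        , 321.4990288 ],
       [  0.        , 456.2848987 , 244.46867887],
       [  0.        ,   0.        ,   1.        ]]), 'view': array([[ 8.34965196e-01,  5.50302747e-01,  8.56659441e-05,
        -5.00739435e-01],
       [-3.34278134e-01,  5.07070976e-01,  7.94441410e-01,
         1.14775974e-01],
       [ 4.37139852e-01, -6.63359565e-01,  6.07340792e-01,
        -1.39654956e+00],
  
[... 321 characters left out ...]
      [ 0.34977352, -0.65846324,  0.66639676, -0.28685547],
       [-0.30171465,  0.59425357,  0.74554072, -0.95341606],
       [ 0.        ,  0.        ,  0.        ,  1.        ]])}
wrist {'K': array([[362.9131309 ,   0.        , 317.48370182],
       [  0.        , 362.9131309 , 239.71524224],
       [  0.        ,   0.        ,   1.        ]]), 'view': array([[ 9.99998695e-01, -3.25127003e-04, -1.58270835e-03,
        -5.48835041e-01],
       [-1.05712981e-04,  9.64281546e-01, -2.64879384e-01,
         3.61020377e-02],
       [ 1.61229589e-03,  2.64879206e-01,  9.64280253e-01,
        -3.78981754e-01],
       [ 0.00000000e+00,  0.00000000e+00,  0.00000000e+00,
         1.00000000e+00]])}
```

View pics/a_scene.png

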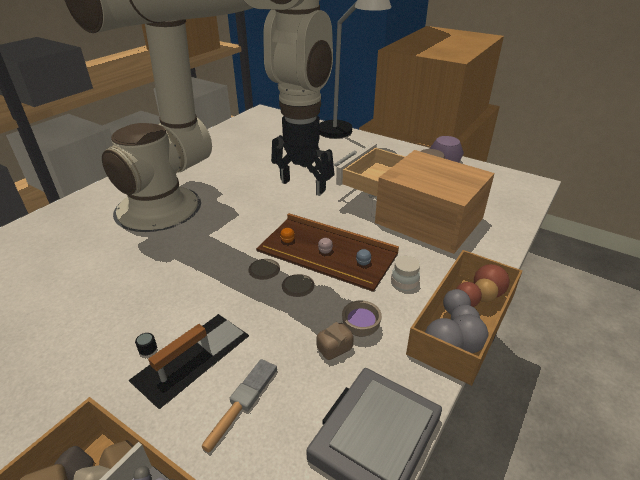

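View pics/a_side.png

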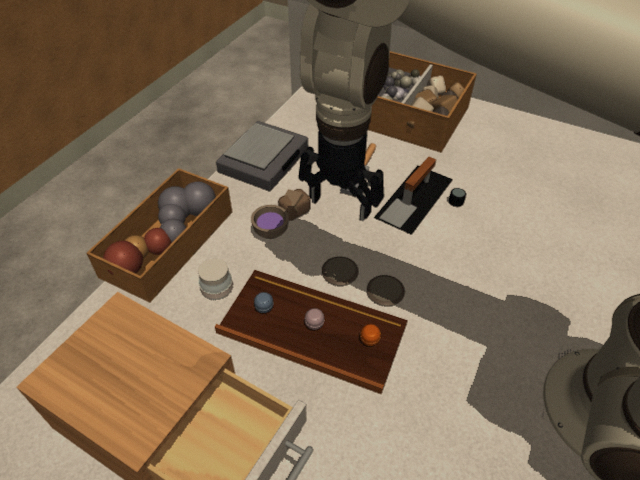

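View pics/a_wrist.png

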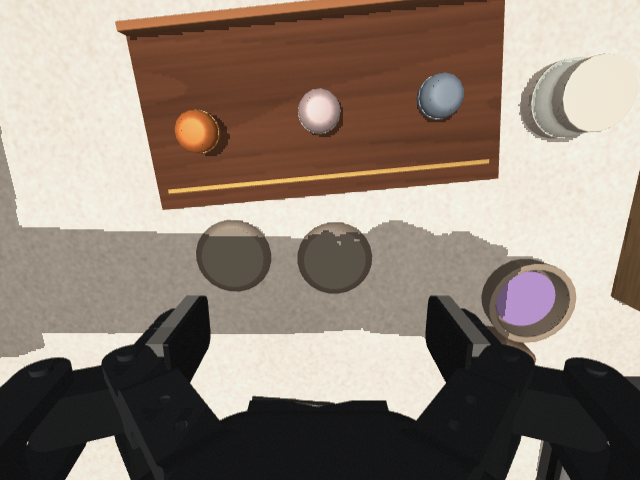

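```bash
cat > h.py <<'E'
from workcell import bot
import numpy as np, cv2
from scipy.optimize import least_squares
from scipy.spatial.transform import Rotation as Rn
np.set_printoptions(precision=4,suppress=True)
def par(n):
    p=bot.camera_params(n); return p['K'],p['view']
def proj(P,cp):
    K,V=cp; P=np.atleast_2d(P); c=P@V[:3,:3].T+V[:3,3]
    u=K[0,0]*c[:,0]/-c[:,2]+K[0,2]; v=K[1,1]*(-c[:,1])/-c[:,2]+K[1,2]
    return np.c_[u,v]
def ray(uv,cp):
    K,V=cp; uv=np.atleast_2d(uv).astype(float)
    d=np.c_[(uv[:,0]-K[0,2])/K[0,0],-(uv[:,1]-K[1,2])/K[1,1],-np.ones(len(uv))]
    R=V[:3,:3]; return -R.T@V[:3,3], d@R
def plane(uv,cp,z):
    c,d=ray(uv,cp); return c+d*((z-c[2])/d[:,2])[:,None]
def tri(obs): # [(uv,cp)..]
    A=np.zeros((3,3));b=np.zeros(3);L=[]
    for uv,cp in obs:
        c,d=ray(uv,cp); d=d[0]/np.linalg.norm(d[0]); M=np.eye(3)-np.outer(d,d); A+=M;b+=M@c;L.append((M,c))
    p=np.linalg.solve(A,b); return p,[np.linalg.norm(M@(p-c)) for M,c in L]
def shot(n,name=None):
    cp=par(n); im=bot.camera(n)
    if name: cv2.imwrite(f'pics/{name}.png',im[:,:,::-1])
    return im,cp
def st():
    o=bot.get_obs(); print('t %.2f'%o['time'],'pos',o['ee_pos']*1000,'rpy',o['tcp_rot'],'F',o['wrist_force'],'open %.4f'%o['opening'],'q',o['q'])
E
python3 - <<'E'
from h import *
names=['board','slice0','slice1','slice2','stone0','stone1','stone2','spatula','mat','jar','geode','loupe','rough','brush','cabinet_drawer0','cabinet_drawer0_handle','drawer_in']
import pickle
cp={n:par(n) for n in('scene','side','wrist')}
R={}
for c in cp:
    bot.camera(c)
    for n in names:
        r=bot.trace(c,n)
        R[c,n]=r
        print(c,n,[(round(float(x['score']),2),np.round(x['xy']).astype(int).tolist(),int(x['mask'].sum())) for x in r[:3]])
pickle.dump((cp,R),open('R0.pkl','wb'))
st()
for c in cp: print(c,ray([0,0],cp[c])[0])
E
```

```text
scene board [(0.64, [334, 252], 5299), (0.5, [300, 285], 562), (0.25, [198, 340], 1834)]
scene slice0 [(0.87, [298, 284], 635), (0.61, [263, 268], 508)]
scene slice1 [(0.87, [298, 284], 635), (0.61, [263, 268], 508)]
scene slice2 [(0.87, [298, 284], 635), (0.61, [263, 268], 508)]
scene stone0 [(0.74, [325, 244], 192), (0.48, [284, 235], 172), (0.44, [361, 256], 198)]
scene stone1 [(0.74, [325, 244], 192), (0.48, [284, 235], 172), (0.44, [361, 256], 198)]
scene stone2 [(0.74, [325, 244], 192), (0.48, [284, 235], 172), (0.44, [361, 256], 198)]
scene spatula [(0.66, [196, 340], 1891), (0.17, [336, 253], 5188)]
scene mat [(0.73, [361, 254], 199), (0.57, [177, 374], 2756)]
scene jar [(0.78, [406, 274], 826)]
scene geode [(0.63, [363, 318], 1086)]
scene loupe [(0.79, [148, 344], 386), (0.38, [362, 257], 211), (0.16, [287, 232], 158)]
scene rough [(0.88, [337, 340], 945)]
scene brush [(0.87, [244, 396], 1743)]
scene cabinet_drawer0 [(0.58, [367, 166], 2029), (0.23, [404, 272], 880)]
scene cabinet_drawer0_handle [(0.75, [363, 170], 1956), (0.32, [285, 235], 181)]
scene drawer_in [(0.63, [365
[... 1374 characters left out ...]
t stone1 [(0.78, [198, 131], 1621), (0.62, [440, 96], 1686), (0.6, [320, 108], 1475)]
wrist stone2 [(0.78, [198, 131], 1621), (0.62, [440, 96], 1686), (0.6, [320, 108], 1475)]
wrist spatula []
wrist mat []
wrist jar [(0.75, [576, 94], 7577)]
wrist geode [(0.87, [528, 298], 6044)]
wrist loupe []
wrist rough [(0.74, [438, 98], 1679), (0.73, [507, 343], 323)]
wrist brush []
wrist cabinet_drawer0 []
wrist cabinet_drawer0_handle []
wrist drawer_in []
t 2.85 pos [550.0267  -0.0164 205.9941] rpy [-90.001   -0.0022   0.0004] F [0.3876 0.3484 0.0909] open 0.0853 q [-0.0012  4.9807 10.0813 95.0984 -0.001  89.9985]
scene [ 1.067  -0.7091  0.757 ]
side [0.2666 0.614  0.8973]
wrist [0.5494 0.0654 0.3741]
```

```bash
python3 - <<'E'
from h import *
import pickle
cp,R=pickle.load(open('R0.pkl','rb'))
def tr(tag,a): 
    p,e=tri([(uv,cp[c]) for c,uv in a.items()]); print(tag,p*1000,np.array(e)*1000)
tr('orange',dict(side=[368,333],wrist=[198,131],scene=[286,235]))
tr('pink',dict(scene=[325,244],side=[311,320],wrist=[320,108]))
tr('blue',dict(scene=[362,257],side=[266,302],wrist=[440,96]))
tr('sl left',dict(scene=[263,268],side=[384,289],wrist=[233,255]))
tr('sl right',dict(scene=[298,284],side=[339,269],wrist=[334.5,257]))
tr('loupe',dict(scene=[148,344],side=[458,196]))
tr('jar',dict(scene=[406,274],side=[213,278]))
tr('geode',dict(scene=[363,318],side=[271,218]))
tr('rough',dict(scene=[337,340],side=[292,200]))
# board by min area / quad from mask
for c in cp:
    m=R[c,'board'][0]['mask'].astype(np.uint8)
    cs,_=cv2.findContours(m,0,2); k=max(cs,key=cv2.contourArea)
    q=cv2.approxPolyDP(cv2.convexHull(k),8,True)[:,0]; print(c,q.tolist(),(plane(q,cp[c],.008)*1000).round()[:,:2].tolist())
for c,i in(('scene',1),('side',0)):
    m=R[c,'mat'][i]['mask'].astype(np.uint8)
    cs,_=cv2.findContours(m,0,2); k=max(cs,key=cv2.contourArea)
    q=cv2.approxPolyDP(cv2.convexHull(k),6,True)[:,0]; print(c,q.tolist(),(plane(q,cp[c],.003)*1000).round()[:,:2].tolist())
for c in('scene','side'):
    a=cv2.imread(f'pics/a_{c}.png')
    d=[(340,130,440,220),(120,300,260,420)] if c=='scene' else [(130,350,330,480),(360,130,480,250)]
    for i,(x0,y0,x1,y1) in enumerate(d):
        cv2.imwrite(f'pics/z_{c}{i}.png',cv2.resize(a[y0:y1,x0:x1],None,fx=5 if i or c=='scene' else 4,fy=5 if i or c=='scene' else 4,interpolation=2))
E
```

```text
orange [439.0093  72.7234  26.2149] [1.6588 0.7094 2.0706]
pink [550.1465  95.202   26.0429] [2.2576 2.5023 2.1383]
blue [655.0309 102.3912  25.7961] [0.6612 4.36   3.7569]
sl left [458.5484 -52.8938   6.8135] [1.3595 0.7052 0.7006]
sl right [566.4902 -54.7278   8.2747] [0.8365 1.4956 0.7115]
loupe [ 413.6332 -384.5259   15.843 ] [5.355 5.355]
jar [778.0799 102.019   27.5921] [0.0023 0.0023]
geode [761.9772 -93.5547  37.225 ] [5.0014 5.0014]
rough [ 748.5568 -171.6658   33.7335] [1.9477 1.9477]
scene [[256, 248], [289, 213], [398, 247], [373, 290]] [[390.0, -0.0], [363.0, 184.0], [705.0, 213.0], [729.0, 27.0]]
side [[215, 326], [255, 270], [406, 320], [381, 393]] [[716.0, 188.0], [723.0, 31.0], [390.0, -1.0], [372.0, 166.0]]
wrist [[503, 0], [497, 177], [163, 209], [117, 21], [299, 0]] [[713.0, 185.0], [728.0, 30.0], [391.0, -3.0], [369.0, 169.0], [533.0, 185.0]]
scene [[247, 335], [159, 408], [130, 381], [196, 344]] [[567.0, -243.0], [547.0, -468.0], [453.0, -459.0], [493.0, -321.0]]
side [[450, 178], [415, 233], [404, 231], [414, 188], [432, 172]] [[451.0, -460.0], [461.0, -238.0], [485.0, -232.0], [518.0, -381.0], [499.0, -460.0]]
```

View pics/z_scene0.png

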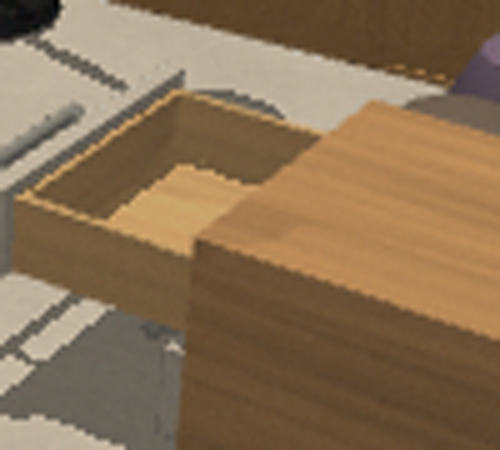

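View pics/z_side0.png

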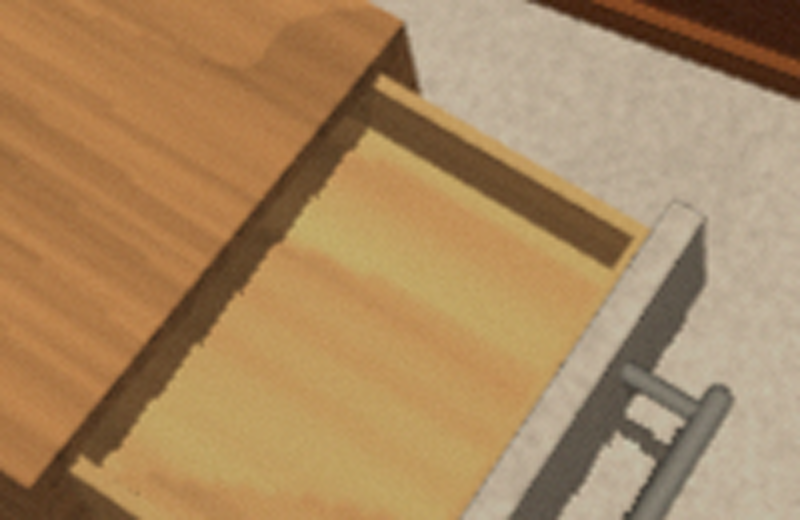

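View pics/z_scene1.png

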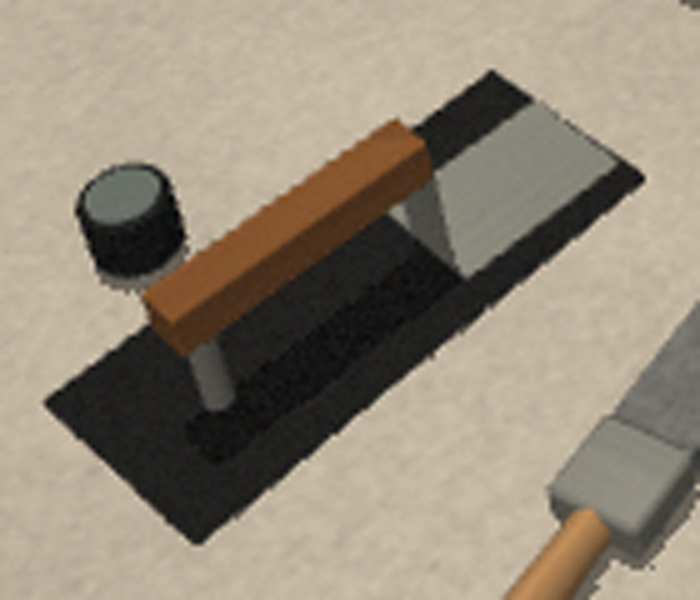

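View pics/z_side1.png

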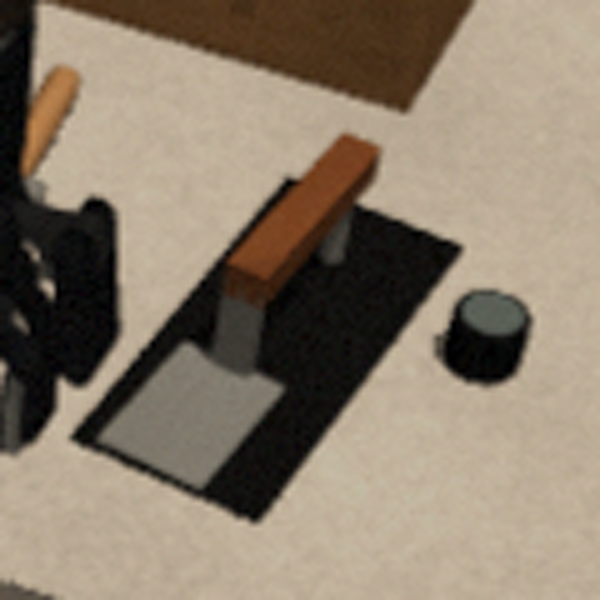

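```bash
python3 - <<'E'
from h import *
import pickle
cp,R=pickle.load(open('R0.pkl','rb'))
f=lambda c,uv,z:print(c,(plane(uv,cp[c],z)*1000).round(1)[:,:2].tolist())
f('scene',[[415,150],[379.4,177.6],[493,180]],.150)
f('side',[[230.7,356],[137.5,471],[120,295],[23,387]],.150)
# handle bar ends z .112
f('side',[[310.5,449]],.112); f('scene',[[355,152.5]],.112)
# drawer front panel top outer corners z .138
f('side',[[306,403.5],[300,400.5]],.138); f('scene',[[376.5,145],[341,167.5]],.138)
m=dict(); 
# mat corners
f('scene',[[120+492/5,300+70/5],[120+644/5,300+178/5],[120+197/5,300+544/5],[120+45/5,300+403/5]],.003)
f('side',[[360+72/5,130+437/5],[360+257/5,130+522/5],[360+462/5,130+246/5],[360+288/5,130+180/5]],.003)
print('blade front')
f('scene',[[120+537/5,300+103/5],[120+618/5,300+158/5]],.005)
f('side',[[360+97/5,130+440/5],[360+205/5,130+489/5]],.005)
print('handle top corners: front l, front r ,tail')
f('scene',[[120+395/5,300+118/5],[120+432/5,300+145/5],[120+185/5,300+328/5],[120+143/5,300+297/5]],.070)
f('side',[[360+225/5,130+262/5],[360+270/5,130+280/5],[360+380/5,130+150/5],[360+345/5,130+133/5]],.070)
a=cv2.imread('pics/a_scene.png'); cv2.imwrite('pics/z3.png',cv2.resize(a[125:260,330:510],None,fx=4,fy=4,interpolation=2))
E
```

```text
scene [[607.4, 498.8], [596.8, 289.5], [857.8, 445.8]]
side [[590.1, 290.4], [602.2, 497.0], [825.6, 279.7], [836.6, 480.4]]
side [[415.9, 348.7]]
scene [[427.7, 453.5]]
side [[449.6, 300.1], [459.9, 300.1]]
scene [[483.2, 489.0], [468.2, 301.1]]
scene [[471.9, -231.1], [571.4, -242.1], [549.3, -468.3], [451.1, -459.1]]
side [[563.3, -240.0], [466.3, -229.5], [444.1, -458.0], [540.4, -465.2]]
blade front
scene [[504.3, -236.2], [555.9, -240.8]]
side [[551.5, -241.8], [494.7, -235.9]]
handle top corners: front l, front r ,tail
scene [[510.7, -314.7], [533.5, -317.0], [521.7, -431.7], [497.5, -430.7]]
side [[524.7, -314.8], [501.7, -312.9], [488.5, -426.8], [508.0, -431.1]]
```

View pics/z3.png

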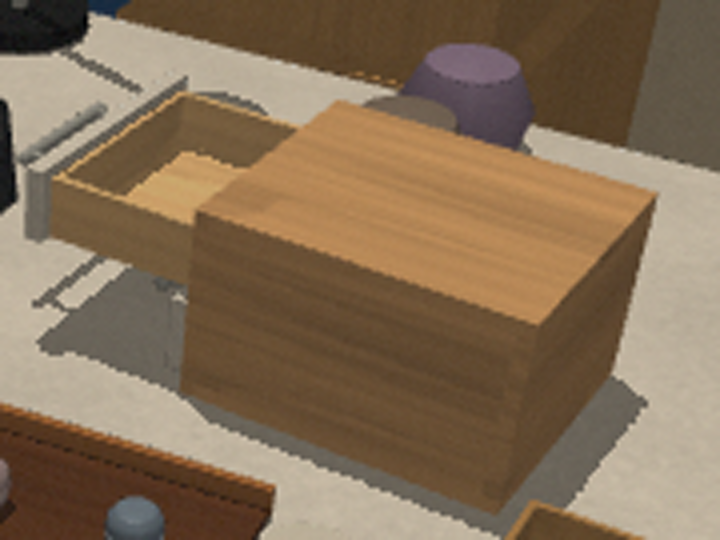

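```bash
python3 -m jog '[{"rotation":[0,0,0],"travel":[-56,37,0],"jaw":0.4},{"rotation":[0,0,0],"travel":[-55,36,0],"jaw":0.4},{"rotation":[0,0,0],"travel":[0,0,-60],"jaw":0.4},{"rotation":[0,0,0],"travel":[0,0,-60],"jaw":0.4},{"rotation":[0,0,0],"travel":[0,0,-40],"jaw":0.4},{"rotation":[0,0,0],"travel":[0,0,0],"jaw":0.4}]' 40; python3 - <<'E'
from h import *
st(); shot('side','b_side'); shot('wrist','b_wrist')
E
```

```text
time: 3.6
ee_pos: [0.4435, 0.0684, 0.0437]
tcp_rot: [-90.0, 0.3, 0.0]
wrist_force: [0.1, 0.0, 1.2]
opening: 0.0596
t 3.60 pos [443.4848  68.397   43.6541] rpy [-90.0429   0.2781   0.0019] F [0.1091 0.0003 1.199 ] open 0.0596 q [  8.7675  -8.6738 -21.1741  77.7811  -0.      98.7655]
```

View pics/b_wrist.png

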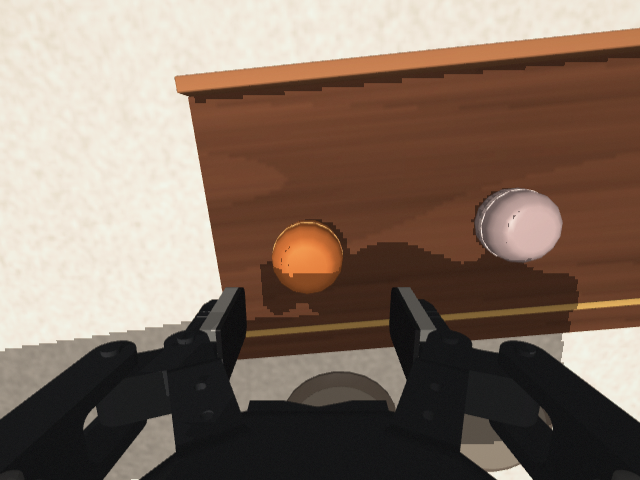

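View pics/b_side.png

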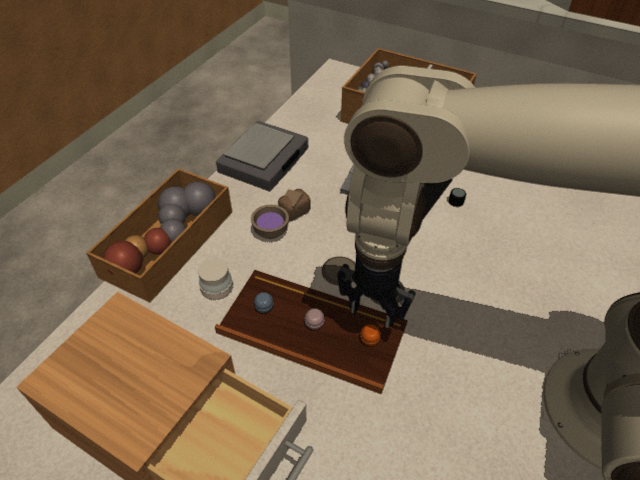

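```bash
python3 - <<'E'
from h import *
import pickle
cp,R=pickle.load(open('R0.pkl','rb'))
im,c=shot('wrist')
print(tri([([308,257],c),([198,131],cp['wrist'])]), tri([([518,225],c),([320,108],cp['wrist'])]))
print(proj(np.array([[.4435,.0684,.0437],[.4435,.0684,.0257]]),c))
E
```

```text
(array([0.4403, 0.0734, 0.0301]), [np.float64(2.9275437484759963e-05), np.float64(2.927543748476526e-05)]) (array([0.5507, 0.0921, 0.0314]), [np.float64(0.000920927578827266), np.float64(0.0009209275788272887)])
[[313.6045 274.7014]
 [313.9215 263.0816]]
```

```bash
python3 -m jog '[{"rotation":[0,0,0],"travel":[-3,5,-6],"jaw":0.4},{"rotation":[0,0,0],"travel":[0,0,-20],"jaw":0.4},{"rotation":[0,0,0],"travel":[0,0,-10],"jaw":0.4},{"rotation":[0,0,0],"travel":[0,0,0],"jaw":0.1},{"rotation":[0,0,0],"travel":[0,0,0],"jaw":-0.3},{"rotation":[0,0,0],"travel":[0,0,0],"jaw":-0.3},{"rotation":[0,0,0],"travel":[0,0,0],"jaw":-0.3}]' 40;  python3 - <<'E'
from h import *
st(); shot('wrist','c_wrist')
E
```

```text
time: 4.62
ee_pos: [0.4428, 0.0738, 0.0108]
tcp_rot: [-90.0, -0.0, 0.0]
wrist_force: [-3.3, 1.0, 6.9]
opening: 0.0305
t 4.62 pos [442.8449  73.7846  10.8105] rpy [-89.9822  -0.0478   0.0001] F [-3.3396  0.9701  6.9249] open 0.0305 q [  9.4528  -8.1619 -24.4025  73.7093   0.0097  99.4527]
```

View pics/c_wrist.png

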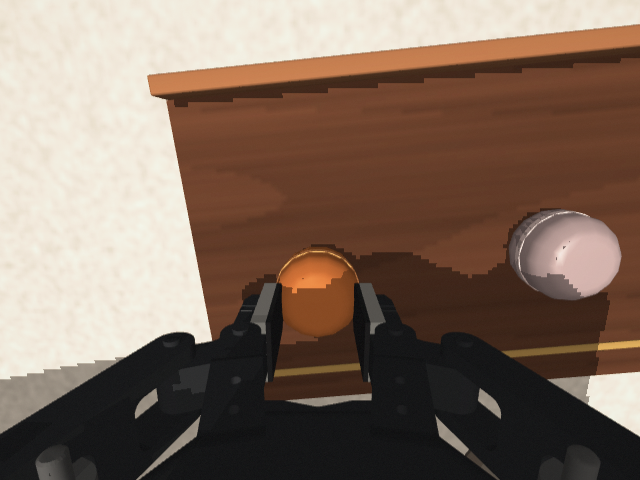

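```bash
python3 -m jog '[{"rotation":[0,0,0],"travel":[0,0,0],"jaw":-1},{"rotation":[0,0,0],"travel":[0,0,0],"jaw":-1}]' 40;  python3 - <<'E'
from h import *
st(); shot('wrist','d_wrist')
E
```

```text
time: 4.92
ee_pos: [0.4428, 0.0738, 0.0109]
tcp_rot: [-90.0, -0.0, -0.0]
wrist_force: [-3.7, -1.2, 7.2]
opening: 0.0286
t 4.92 pos [442.8043  73.781   10.9285] rpy [-89.9804  -0.0464  -0.0035] F [-3.7132 -1.1608  7.1967] open 0.0286 q [  9.4517  -8.17   -24.3964  73.7247   0.0117  99.4552]
```

View pics/d_wrist.png

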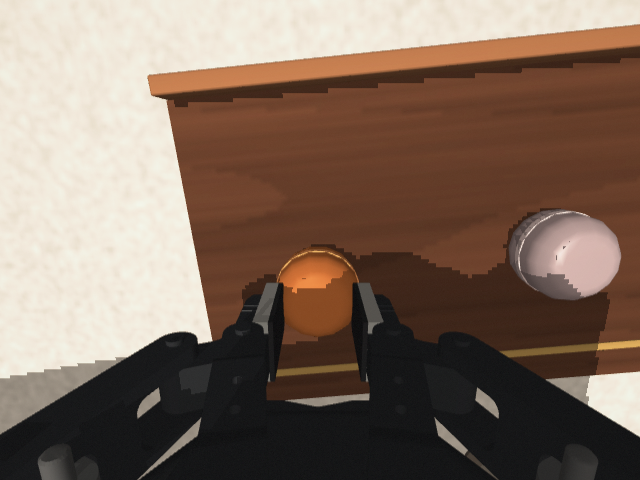

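```bash
python3 -m jog '[{"rotation":[0,0,0],"travel":[-2,0,0],"jaw":0.2},{"rotation":[0,0,0],"travel":[0,0,0],"jaw":0.2},{"rotation":[0,0,0],"travel":[0,0,-4],"jaw":0.2},{"rotation":[0,0,0],"travel":[0,0,0],"jaw":0.2}]' 40;  python3 - <<'E'
from h import *
st(); shot('side','e_side')
im=cv2.imread('pics/e_side.png'); cv2.imwrite('pics/e_side_z.png',cv2.resize(im[230:400,280:440],None,fx=4,fy=4,interpolation=2))
E
```

```text
time: 5.48
ee_pos: [0.4403, 0.0736, 0.0055]
tcp_rot: [-90.0, 0.0, -0.0]
wrist_force: [0.3, -0.3, -0.2]
opening: 0.0511
t 5.47 pos [440.28    73.6214   5.4593] rpy [-90.0069   0.0418  -0.0018] F [ 0.2919 -0.3381 -0.2499] open 0.0511 q [  9.4928  -8.2517 -25.0858  73.2083   0.0001  99.4946]
```

View pics/e_side_z.png

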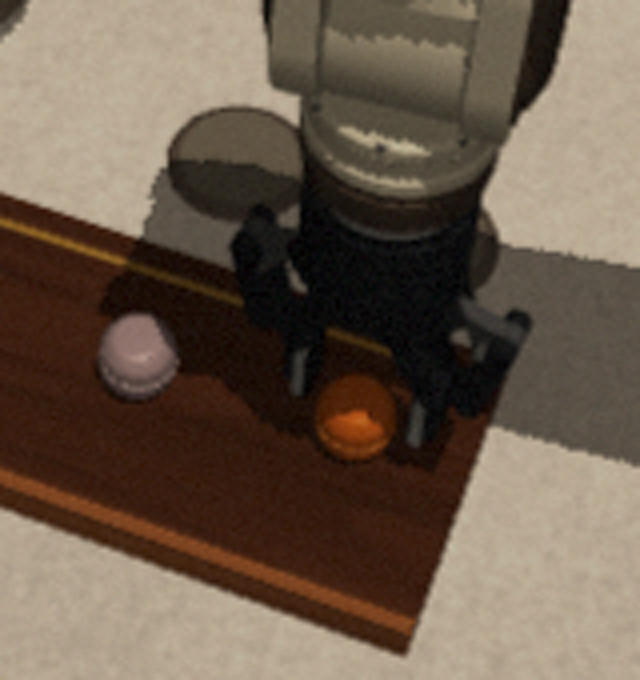

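```bash
python3 - <<'E'
from h import *
c=par('side')
for z in (.008,.012,.016,.02,.025,.03): print(z,(plane([[354.5,327.5],[384,340],[369,334.5]],c,z)*1000).round(1)[:,:2].tolist())
im,w=shot('wrist','e_wrist'); sc,s=shot('scene','e_scene')
print([ (x['score'],x['xy']) for x in bot.recognise('wrist','stone0')])
im=cv2.imread('pics/e_scene.png'); cv2.imwrite('pics/e_scene_z.png',cv2.resize(im[190:300,240:380],None,fx=5,fy=5,interpolation=2))
E
```

```text
0.008 [[472.9, 62.8], [410.4, 62.1], [441.1, 64.2]]
0.012 [[471.9, 65.3], [409.7, 64.5], [440.3, 66.7]]
0.016 [[471.0, 67.8], [409.1, 67.0], [439.5, 69.2]]
0.02 [[470.1, 70.3], [408.4, 69.5], [438.7, 71.6]]
0.025 [[468.9, 73.4], [407.6, 72.6], [437.7, 74.7]]
0.03 [[467.7, 76.5], [406.8, 75.7], [436.8, 77.8]]
[(0.96, [577.5, 257.7]), (0.56, [324.5, 295.2])]
```

View pics/e_wrist.png

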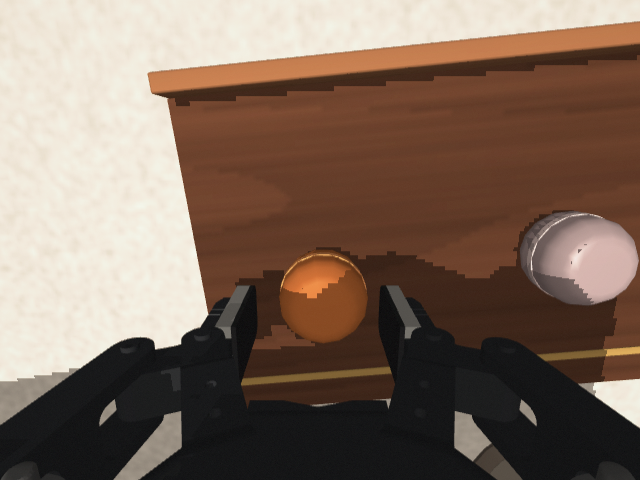

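View pics/e_scene_z.png

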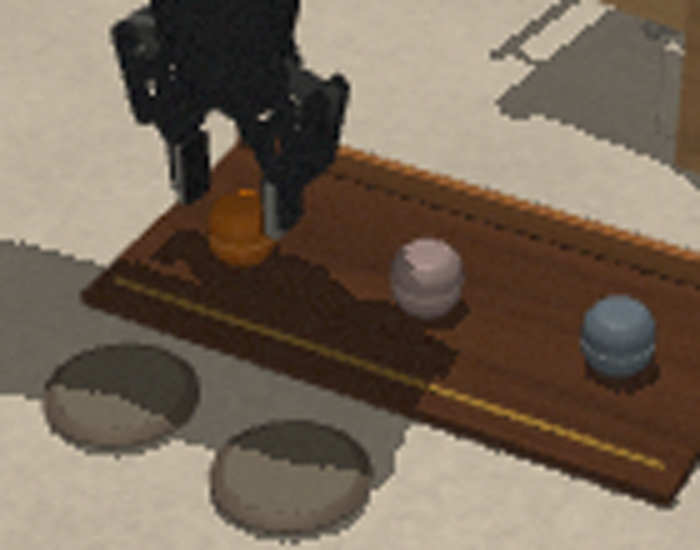

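```bash
python3 -m jog '[{"rotation":[0,0,0],"travel":[0,0,-4],"jaw":0.2},{"rotation":[0,0,0],"travel":[2,0,0],"jaw":0},{"rotation":[0,0,0],"travel":[0,0,0],"jaw":-0.5},{"rotation":[0,0,0],"travel":[0,0,0],"jaw":-0.5},{"rotation":[0,0,0],"travel":[0,0,0],"jaw":-0.5}]' 30;  python3 - <<'E'
from h import *
st(); shot('wrist','f_wrist')
E
```

```text
time: 6.3
ee_pos: [0.4428, 0.0737, 0.0021]
tcp_rot: [-90.0, -0.0, -0.0]
wrist_force: [0.7, -0.3, 2.1]
opening: 0.0362
t 6.30 pos [442.7682  73.7051   2.1176] rpy [-89.9972  -0.0262  -0.001 ] F [ 0.7364 -0.3067  2.0843] open 0.0362 q [  9.4521  -7.8674 -25.124   72.717   -0.0015  99.4531]
```

View pics/f_wrist.png

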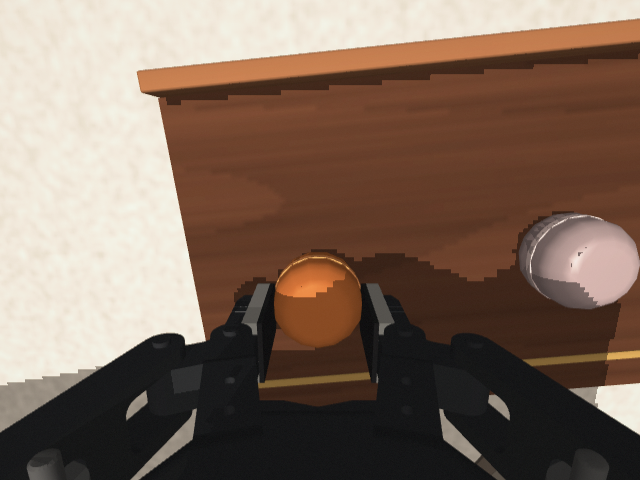

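```bash
python3 -m jog '[{"rotation":[0,0,0],"travel":[0,0,30],"jaw":-0.5},{"rotation":[0,0,0],"travel":[0,0,60],"jaw":-0.5},{"rotation":[0,0,0],"travel":[0,0,60],"jaw":-0.5},{"rotation":[0,0,0],"travel":[10,30,30],"jaw":-0.5},{"rotation":[0,0,0],"travel":[22,55,0],"jaw":-0.5},{"rotation":[0,0,0],"travel":[22,55,0],"jaw":-0.5},{"rotation":[0,0,0],"travel":[22,55,0],"jaw":-0.5},{"rotation":[0,0,0],"travel":[20,50,0],"jaw":-0.5}]';  python3 - <<'E'
from h import *
st(); shot('wrist','g_wrist'); shot('side','g_side')
E
```

```text
time: 7.35
ee_pos: [0.5389, 0.3207, 0.1815]
tcp_rot: [-90.0, 0.0, 0.0]
wrist_force: [1.4, -0.2, 0.2]
opening: 0.0354
t 7.35 pos [538.8649 320.6914 181.4997] rpy [-90.0139   0.0216   0.0241] F [ 1.4166 -0.2189  0.1616] open 0.0354 q [ 30.7583  15.4796  19.3725  93.9185  -0.0009 120.7342]
```

View pics/g_wrist.png

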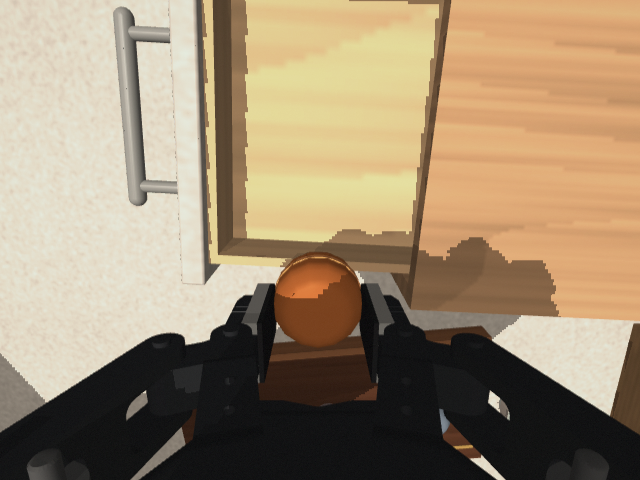

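View pics/g_side.png

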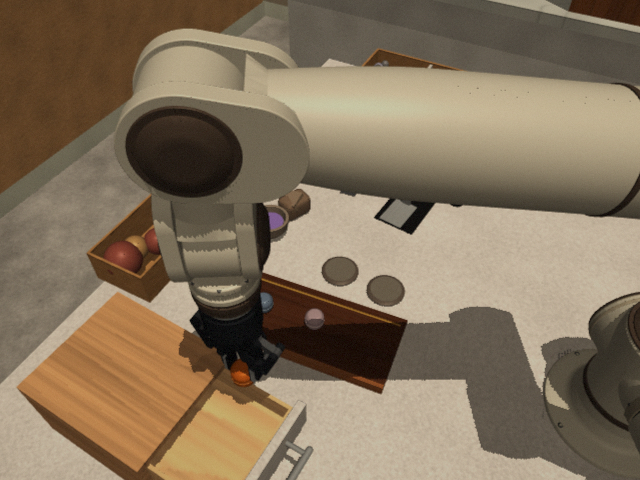

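```bash
python3 - <<'E'
from h import *
w=par('wrist')
f=lambda t,uv,z:print(t,(plane(uv,w,z)*1000).round(1)[:,:2].tolist())
f('panel outer/inner near corner',[[181,283],[206,284]],.138)
f('panel inner top',[[204,30]],.138)
f('cab front near, upper',[[411,308],[449,5]],.150)
f('floor corner',[[247,238],[246,60]],.085)
f('floor at right',[[414,220]],.085)
f('wall top inner near',[[235,253]],.128)
f('handle',[[136,200],[123,12]],.112)
E
```

```text
panel outer/inner near corner [[453.7, 302.4], [469.1, 301.8]]
panel inner top [[479.2, 442.7]]
cab front near, upper [[593.8, 292.0], [600.6, 450.5]]
floor corner [[485.1, 317.0], [490.4, 438.8]]
floor at right [[609.1, 331.3]]
wall top inner near [[485.8, 318.8]]
handle [[419.3, 349.8], [425.9, 458.6]]
```

```bash
python3 -m jog '[{"rotation":[0,0,0],"travel":[0,30,0],"jaw":-0.5},{"rotation":[0,0,0],"travel":[0,0,-40],"jaw":-0.5},{"rotation":[0,0,0],"travel":[0,0,-40],"jaw":-0.5},{"rotation":[0,0,0],"travel":[0,0,-17],"jaw":-0.5},{"rotation":[0,0,0],"travel":[0,0,0],"jaw":-0.5},{"rotation":[0,0,0],"travel":[0,0,0],"jaw":0.2},{"rotation":[0,0,0],"travel":[0,0,0],"jaw":0.3}]';  python3 - <<'E'
from h import *
st(); shot('wrist','h_wrist')
E
```

```text
time: 8.32
ee_pos: [0.5393, 0.3491, 0.0869]
tcp_rot: [-89.9, -0.1, -0.0]
wrist_force: [-0.2, 0.1, -0.7]
opening: 0.0556
t 8.32 pos [539.3177 349.0753  86.8887] rpy [-89.9164  -0.1294  -0.0067] F [-0.1749  0.1088 -0.7085] open 0.0556 q [ 32.9132  16.8201  10.5651  83.5909  -0.0002 122.9198]
```

View pics/h_wrist.png

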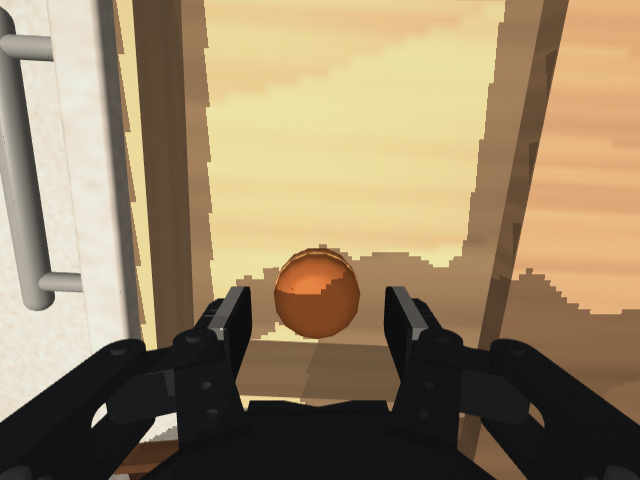

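```bash
python3 -m jog '[{"rotation":[0,0,0],"travel":[0,0,45],"jaw":0.4},{"rotation":[0,0,0],"travel":[0,0,50],"jaw":0.4},{"rotation":[0,0,0],"travel":[0,-55,0],"jaw":0.4},{"rotation":[0,0,0],"travel":[0,-60,0],"jaw":0.4},{"rotation":[0,0,0],"travel":[5,-60,0],"jaw":0.4},{"rotation":[0,0,0],"travel":[6,-60,-40],"jaw":0.4},{"rotation":[0,0,0],"travel":[0,-18,-50],"jaw":0.4},{"rotation":[0,0,0],"travel":[0,0,-40],"jaw":0.4}]';  python3 - <<'E'
from h import *
st(); shot('wrist','i_wrist'); print([(x['score'],x['xy']) for x in bot.recognise('wrist','stone1')])
shot('side','i_side')
E
```

```text
time: 9.38
ee_pos: [0.5489, 0.1022, 0.0547]
tcp_rot: [-90.0, -0.1, -0.1]
wrist_force: [-0.6, 0.7, 0.4]
opening: 0.0599
t 9.38 pos [548.8584 102.1554  54.6769] rpy [-89.9976  -0.0528  -0.1438] F [-0.5887  0.7428  0.3599] open 0.0599 q [ 10.5476   5.7884  -5.781   78.3782  -0.0075 100.6914]
[(0.82, [510.7, 255.9]), (0.78, [322.4, 277.1])]
```

View pics/i_wrist.png

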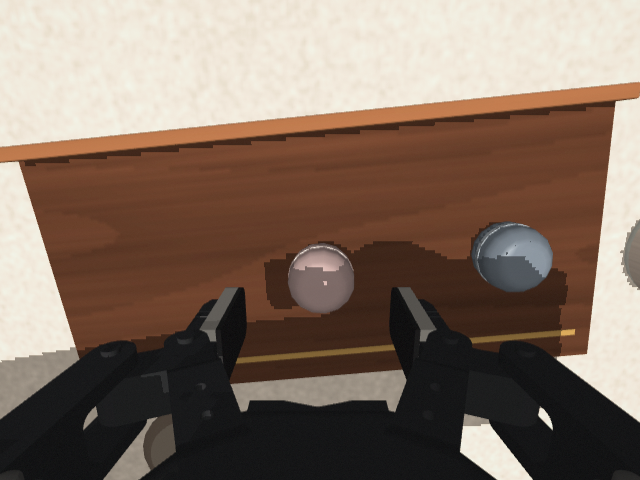

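View pics/i_side.png

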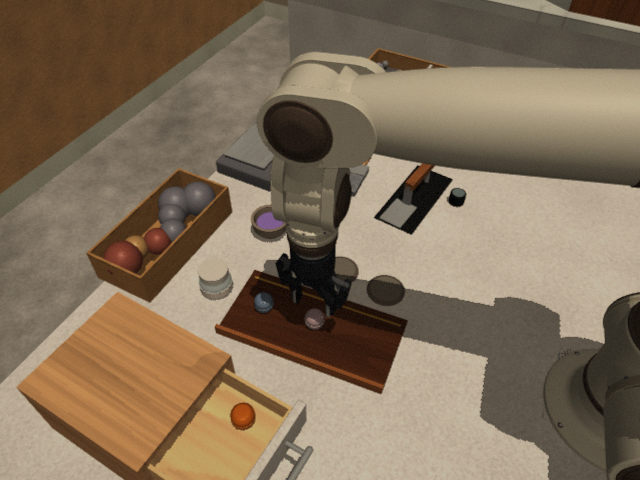

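```bash
python3 - <<'E'
from h import *
w=par('wrist'); print(plane([[321.5,279],[512,256]],w,.030)*1000)
E
```

```text
[[549.323   92.5603  30.    ]
 [655.7157 106.3586  30.    ]]
```

```bash
python3 -m jog '[{"rotation":[0,0,0],"travel":[0,-9,-20],"jaw":0.3},{"rotation":[0,0,0],"travel":[0,0,-24],"jaw":0.3},{"rotation":[0,0,0],"travel":[0,0,-10],"jaw":0.3},{"rotation":[0,0,0],"travel":[0,0,0],"jaw":0},{"rotation":[0,0,0],"travel":[0,0,0],"jaw":-0.5},{"rotation":[0,0,0],"travel":[0,0,0],"jaw":-0.5},{"rotation":[0,0,0],"travel":[0,0,0],"jaw":-0.5}]' 30;  python3 - <<'E'
from h import *
st()
E
```

```text
time: 10.4
ee_pos: [0.5496, 0.0952, 0.0032]
tcp_rot: [-90.0, -0.1, 0.0]
wrist_force: [-1.5, 0.2, 7.3]
opening: 0.0352
t 10.40 pos [549.6306  95.2487   3.2394] rpy [-89.9569  -0.133    0.0107] F [-1.5236  0.1594  7.3241] open 0.0352 q [  9.8205   6.9067 -10.3256  72.6293   0.0198  99.8097]
```

```bash
python3 -m jog '[{"rotation":[0,0,0],"travel":[0,0,30],"jaw":-0.5},{"rotation":[0,0,0],"travel":[0,0,55],"jaw":-0.5},{"rotation":[0,0,0],"travel":[0,0,60],"jaw":-0.5},{"rotation":[0,0,0],"travel":[0,50,35],"jaw":-0.5},{"rotation":[0,0,0],"travel":[0,60,0],"jaw":-0.5},{"rotation":[0,0,0],"travel":[-3,60,0],"jaw":-0.5},{"rotation":[0,0,0],"travel":[-3,60,0],"jaw":-0.5},{"rotation":[0,0,0],"travel":[-3,60,0],"jaw":-0.5}]';  python3 - <<'E'
from h import *
st()
E
```

```text
time: 11.4
ee_pos: [0.5395, 0.3869, 0.1822]
tcp_rot: [-90.0, -0.1, 0.0]
wrist_force: [1.4, 0.0, 0.1]
opening: 0.0353
t 11.40 pos [539.5053 386.9026 182.2167] rpy [-89.967   -0.0615   0.0025] F [1.3687 0.0127 0.1065] open 0.0353 q [ 35.6501  20.9491  26.3181  95.2998  -0.009  125.6476]
```

```bash
python3 -m jog '[{"rotation":[0,0,0],"travel":[2,14,0],"jaw":-0.5},{"rotation":[0,0,0],"travel":[0,0,-45],"jaw":-0.5},{"rotation":[0,0,0],"travel":[0,0,-40],"jaw":-0.5},{"rotation":[0,0,0],"travel":[0,0,-15],"jaw":-0.5},{"rotation":[0,0,0],"travel":[0,0,0],"jaw":-0.5},{"rotation":[0,0,0],"travel":[0,0,0],"jaw":0.2},{"rotation":[0,0,0],"travel":[0,0,0],"jaw":0.3}]';  python3 - <<'E'
from h import *
st(); shot('wrist','j_wrist')
E
```

```text
time: 12.28
ee_pos: [0.5423, 0.399, 0.0826]
tcp_rot: [-89.9, -0.1, -0.0]
wrist_force: [0.5, 0.4, 0.2]
opening: 0.0554
t 12.28 pos [542.2527 398.9929  82.6145] rpy [-89.9489  -0.0704  -0.0132] F [0.4556 0.4053 0.2381] open 0.0554 q [ 36.3461  21.3106  15.7698  84.3722  -0.0006 126.3593]
```

View pics/j_wrist.png

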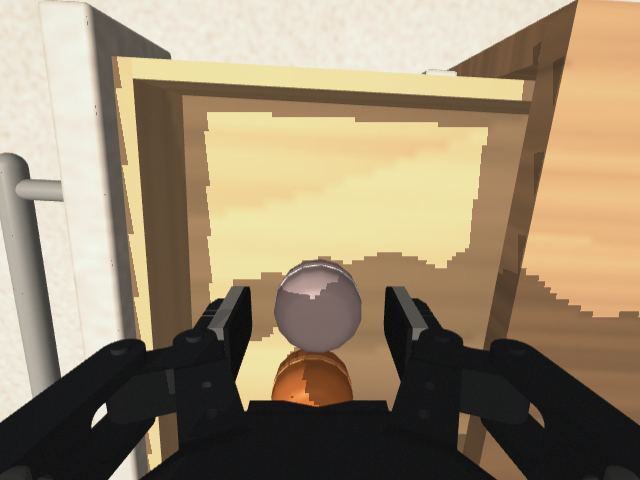

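```bash
python3 -m jog '[{"rotation":[0,0,0],"travel":[0,0,50],"jaw":0.4},{"rotation":[0,0,0],"travel":[0,-10,55],"jaw":0.4},{"rotation":[0,0,0],"travel":[20,-55,0],"jaw":0.4},{"rotation":[0,0,0],"travel":[20,-55,0],"jaw":0.4},{"rotation":[0,0,0],"travel":[20,-55,0],"jaw":0.4},{"rotation":[0,0,0],"travel":[20,-55,0],"jaw":0.4},{"rotation":[0,0,0],"travel":[20,-55,-20],"jaw":0.4},{"rotation":[0,0,0],"travel":[12,-8,-60],"jaw":0.4}]';  python3 - <<'E'
from h import *
st(); shot('wrist','k_wrist'); print([(x['score'],x['xy']) for x in bot.recognise('wrist','stone1')])
w=par('wrist')
r=bot.trace('wrist','stone1')
for x in r: print(plane([x['xy']],w,.030)*1000)
E
```

```text
time: 13.32
ee_pos: [0.6568, 0.1024, 0.1096]
tcp_rot: [-90.0, -0.4, -0.2]
wrist_force: [0.3, 1.2, -0.3]
opening: 0.0597
t 13.32 pos [656.7962 102.4402 109.6154] rpy [-89.9581  -0.4339  -0.2295] F [ 0.3228  1.2227 -0.2993] open 0.0597 q [ 8.8777 19.6548 16.6195 86.5297 -0.0273 99.107 ]
[(0.82, [320.2, 232.7])]
[[651.7988 107.4242  30.    ]]
```

View pics/k_wrist.png

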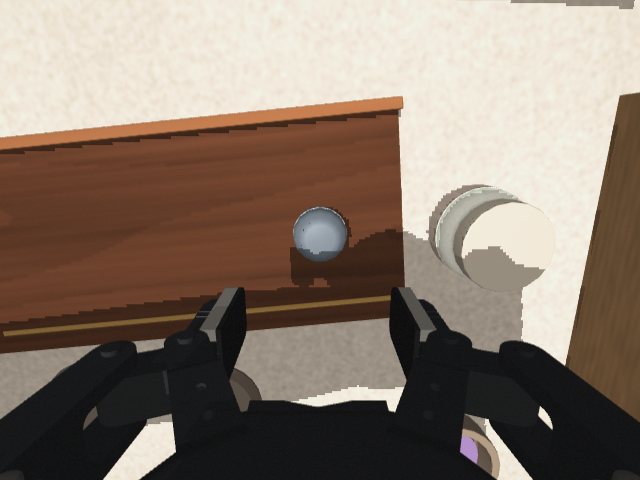

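```bash
python3 -m jog '[{"rotation":[0,0,0],"travel":[-3,4,-45],"jaw":0.35},{"rotation":[0,0,0],"travel":[0,0,-40],"jaw":0.35},{"rotation":[0,0,0],"travel":[0,0,-12],"jaw":0.35},{"rotation":[0,0,0],"travel":[0,0,-10],"jaw":0.3},{"rotation":[0,0,0],"travel":[0,0,0],"jaw":-0.5},{"rotation":[0,0,0],"travel":[0,0,0],"jaw":-0.5},{"rotation":[0,0,0],"travel":[0,0,0],"jaw":-0.5},{"rotation":[0,0,0],"travel":[0,0,0],"jaw":-0.5}]' 30;  python3 - <<'E'
from h import *
st();shot('wrist','l_wrist')
E
```

```text
time: 14.48
ee_pos: [0.6517, 0.1101, 0.0012]
tcp_rot: [-90.0, -0.1, -0.0]
wrist_force: [-0.4, 0.7, 7.3]
opening: 0.0359
t 14.47 pos [651.6645 110.1317   1.249 ] rpy [-89.9595  -0.1421  -0.0002] F [-0.437   0.7191  7.2863] open 0.0359 q [ 9.5848 20.7465  6.015  75.1216  0.0162 99.585 ]
```

View pics/l_wrist.png

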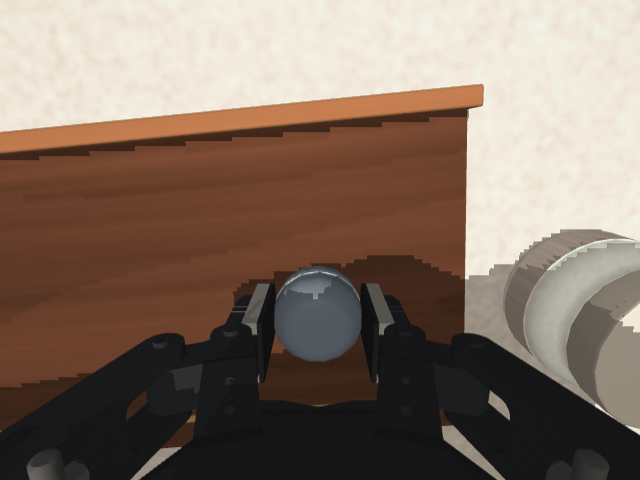

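```bash
python3 -m jog '[{"rotation":[0,0,0],"travel":[0,0,30],"jaw":-0.5},{"rotation":[0,0,0],"travel":[0,0,55],"jaw":-0.5},{"rotation":[0,0,0],"travel":[-10,0,60],"jaw":-0.5},{"rotation":[0,0,0],"travel":[-25,40,40],"jaw":-0.5},{"rotation":[0,0,0],"travel":[-25,55,0],"jaw":-0.5},{"rotation":[0,0,0],"travel":[-20,55,0],"jaw":-0.5},{"rotation":[0,0,0],"travel":[-15,55,0],"jaw":-0.5},{"rotation":[0,0,0],"travel":[-10,55,0],"jaw":-0.5}]';python3 -m jog '[{"rotation":[0,0,0],"travel":[-5,50,0],"jaw":-0.5},{"rotation":[0,0,0],"travel":[0,25,0],"jaw":-0.5},{"rotation":[0,0,0],"travel":[0,0,0],"jaw":-0.5}]';  python3 - <<'E'
from h import *
st();shot('wrist','m_wrist')
E
```

```text
time: 15.52
ee_pos: [0.5449, 0.3715, 0.1853]
tcp_rot: [-90.0, -0.0, -0.0]
wrist_force: [1.9, 0.2, -0.9]
opening: 0.0357
time: 15.9
ee_pos: [0.5401, 0.4465, 0.1837]
tcp_rot: [-90.0, 0.0, 0.1]
wrist_force: [-0.2, 0.1, -0.2]
opening: 0.0361
t 15.90 pos [540.1216 446.4557 183.734 ] rpy [-90.0264   0.0386   0.1288] F [-0.2341  0.069  -0.2437] open 0.0361 q [ 39.5747  27.1464  34.7591  97.6593   0.0042 129.446 ]
```

View pics/m_wrist.png

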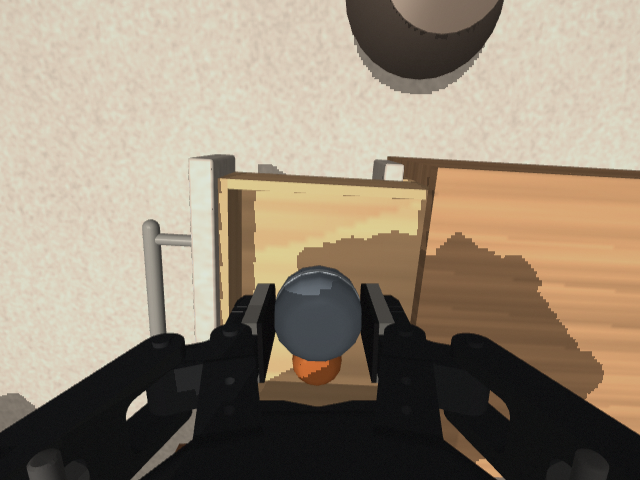

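```bash
python3 -m jog '[{"rotation":[0,0,0],"travel":[0,3,-45],"jaw":-0.5},{"rotation":[0,0,0],"travel":[0,0,-40],"jaw":-0.5},{"rotation":[0,0,0],"travel":[0,0,-17],"jaw":-0.5},{"rotation":[0,0,0],"travel":[0,0,0],"jaw":-0.5},{"rotation":[0,0,0],"travel":[0,0,0],"jaw":0.2},{"rotation":[0,0,0],"travel":[0,0,0],"jaw":0.3},{"rotation":[0,0,0],"travel":[0,0,50],"jaw":0.3},{"rotation":[0,0,0],"travel":[0,0,50],"jaw":0.3}]';  python3 - <<'E'
from h import *
st();shot('wrist','n_wrist');shot('side','n_side')
E
```

```text
time: 16.95
ee_pos: [0.5406, 0.4478, 0.1845]
tcp_rot: [-90.0, -0.0, 0.0]
wrist_force: [0.8, 0.2, 0.2]
opening: 0.0556
t 16.95 pos [540.5581 447.7662 184.4541] rpy [-89.9833  -0.0201   0.0051] F [0.8492 0.2006 0.2147] open 0.0556 q [ 39.6363  27.2739  35.0158  97.7157   0.     129.6312]
```

View pics/n_wrist.png

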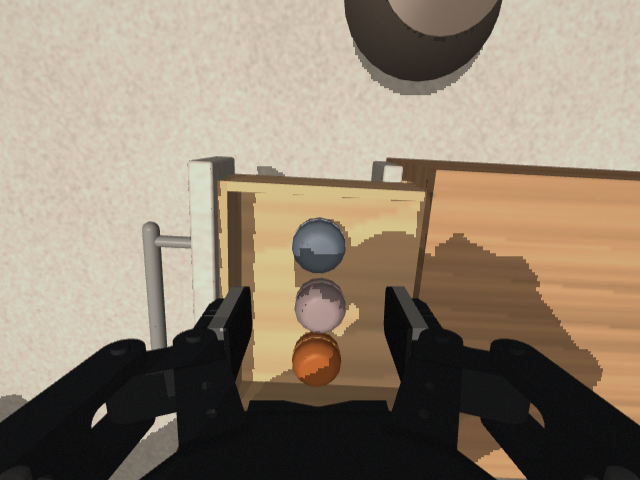

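View pics/n_side.png

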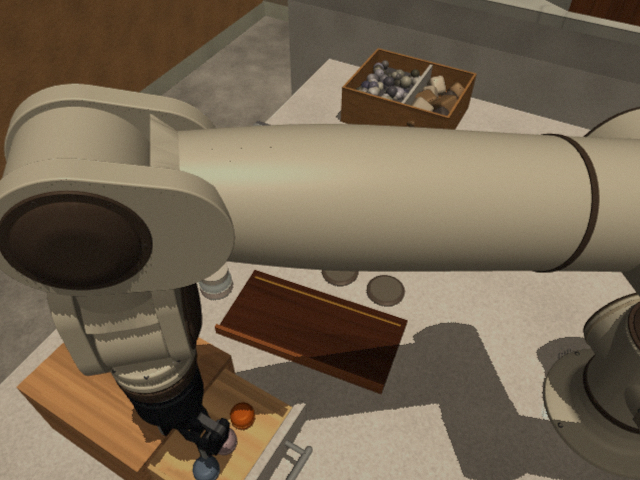

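```bash
python3 -m jog '[{"rotation":[0,0,0],"travel":[-50,-15,0],"jaw":-1},{"rotation":[0,0,0],"travel":[-55,-15,0],"jaw":-1},{"rotation":[0,0,0],"travel":[-50,-13,0],"jaw":-1},{"rotation":[0,0,0],"travel":[0,0,-45],"jaw":-1},{"rotation":[0,0,0],"travel":[0,0,-40],"jaw":-1},{"rotation":[0,0,0],"travel":[0,0,0],"jaw":-1}]';  python3 - <<'E'
from h import *
st();shot('wrist','o_wrist')
E
```

```text
time: 17.8
ee_pos: [0.3846, 0.4038, 0.0956]
tcp_rot: [-90.2, 0.2, 0.0]
wrist_force: [-0.2, 0.6, 0.8]
opening: -0.0002
t 17.80 pos [384.577  403.8027  95.6056] rpy [-90.1588   0.1504   0.0102] F [-0.1733  0.6382  0.8035] open -0.0002 q [ 46.3973   5.4731  -1.5917  83.1539  -0.0007 136.3869]
```

View pics/o_wrist.png

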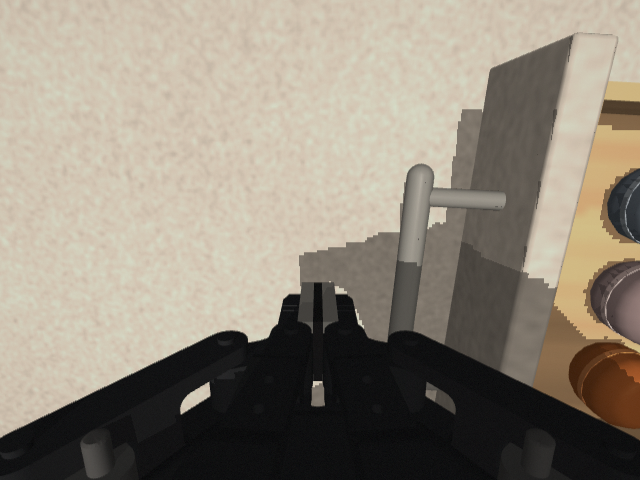

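```bash
python3 -m jog '[{"rotation":[0,0,0],"travel":[10,0,0],"jaw":-1},{"rotation":[0,0,0],"travel":[8,0,0],"jaw":-1},{"rotation":[0,0,0],"travel":[12,-1,0],"jaw":-1},{"rotation":[0,0,0],"travel":[16,-1,0],"jaw":-1},{"rotation":[0,0,0],"travel":[18,-1,0],"jaw":-1},{"rotation":[0,0,0],"travel":[18,-1,0],"jaw":-1},{"rotation":[0,0,0],"travel":[18,-1,0],"jaw":-1},{"rotation":[0,0,0],"travel":[18,-1,0],"jaw":-1}]';  python3 - <<'E'
from h import *
st();shot('wrist','p_wrist')
E
```

```text
time: 18.85
ee_pos: [0.5051, 0.3987, 0.0973]
tcp_rot: [-90.0, 0.0, -0.0]
wrist_force: [-1.5, 1.7, 0.6]
opening: 0.0002
t 18.85 pos [505.071  398.7137  97.2882] rpy [-89.9973   0.0136  -0.0085] F [-1.4565  1.7373  0.6191] open 0.0002 q [ 38.2832  17.1088  12.0683  84.9685   0.0105 128.2917]
```

View pics/p_wrist.png

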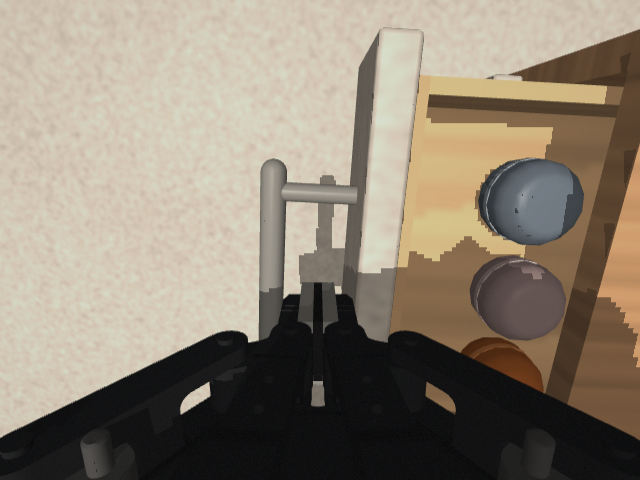

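```bash
python3 - <<'E'
from h import *
w=par('wrist')
for z in (.112,.1,.08): print((plane([[273,165]],w,z)*1000).round(1))
print((plane([[401,35],[423,35]],w,.138)*1000).round(1))
shot('side','q_side');shot('scene','q_scene')
a=cv2.imread('pics/q_scene.png'); cv2.imwrite('pics/q1.png',cv2.resize(a[60:260,300:500],None,fx=3,fy=3,interpolation=2))
E
```

```text
[[487.8 453.8 112. ]]
[[486.3 453.  100. ]]
[[483.9 451.7  80. ]]
[[532.7 495.7 138. ]
 [539.6 495.7 138. ]]
```

View pics/q1.png

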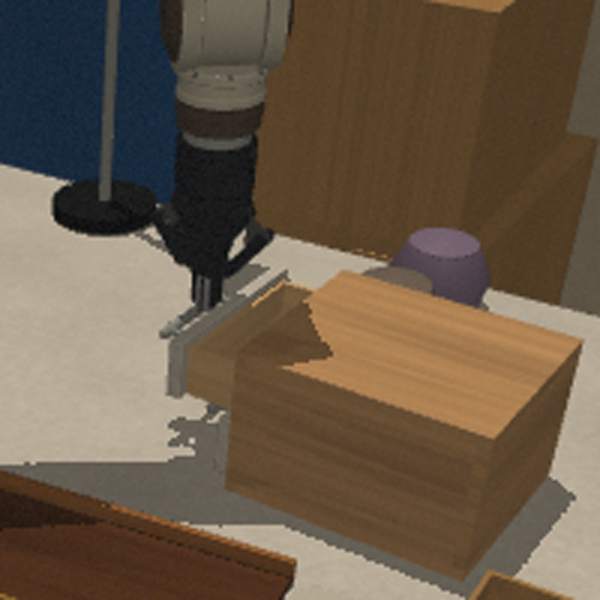

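View pics/q_side.png

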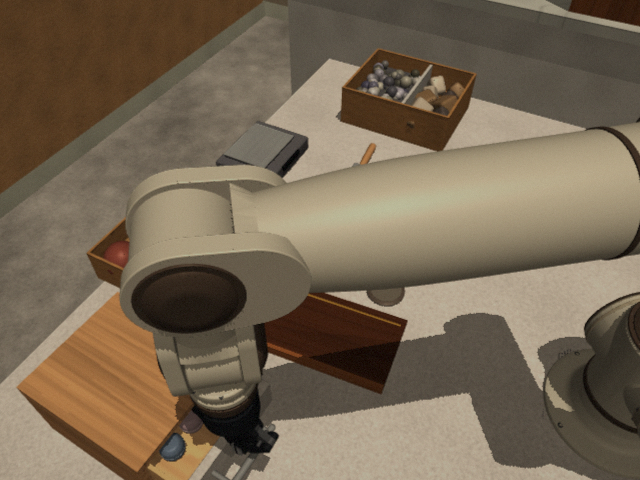

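```bash
python3 -m jog '[{"rotation":[0,0,0],"travel":[12,0,0],"jaw":-1},{"rotation":[0,0,0],"travel":[15,-1,0],"jaw":-1},{"rotation":[0,0,0],"travel":[14,-1,0],"jaw":-1},{"rotation":[0,0,0],"travel":[10,0,0],"jaw":-1},{"rotation":[0,0,0],"travel":[0,0,0],"jaw":-1}]';  python3 - <<'E'
from h import *
st();shot('wrist','r_wrist')
E
```

```text
time: 19.62
ee_pos: [0.5556, 0.3966, 0.0972]
tcp_rot: [-90.0, -0.0, -0.0]
wrist_force: [0.3, 0.1, -0.2]
opening: -0.0
t 19.62 pos [555.6482 396.6316  97.1526] rpy [-90.0119  -0.0097  -0.0457] F [ 0.3345  0.1122 -0.1959] open -0.0000 q [ 35.5269  22.7775  19.2834  86.5049  -0.0153 125.5726]
```

View pics/r_wrist.png

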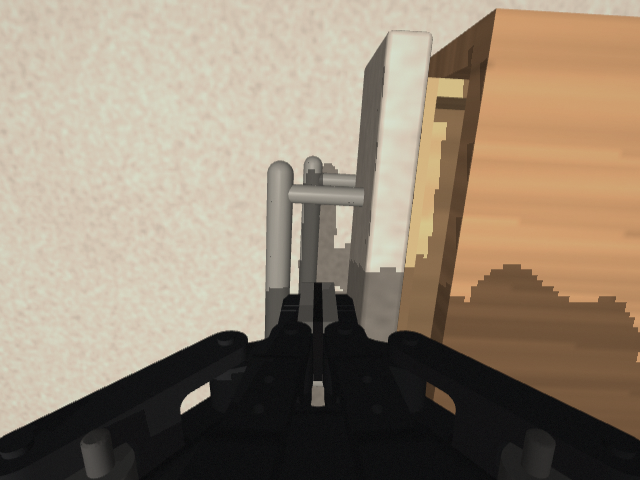

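```bash
python3 -m jog '[{"rotation":[0,0,0],"travel":[8,0,0],"jaw":-1},{"rotation":[0,0,0],"travel":[4,0,0],"jaw":-1},{"rotation":[0,0,0],"travel":[3,0,0],"jaw":-1},{"rotation":[0,0,0],"travel":[0,0,0],"jaw":-1}]';  python3 - <<'E'
from h import *
st();shot('wrist','s_wrist')
E
```

```text
time: 20.18
ee_pos: [0.57, 0.3969, 0.0974]
tcp_rot: [-90.0, -0.0, -0.0]
wrist_force: [1.5, -0.6, 0.2]
opening: 0.0001
t 20.18 pos [570.0146 396.9052  97.4079] rpy [-89.9925  -0.0142  -0.0056] F [ 1.503  -0.6366  0.2308] open 0.0001 q [ 34.8507  24.5429  21.6493  87.0904  -0.002  124.8562]
```

View pics/s_wrist.png

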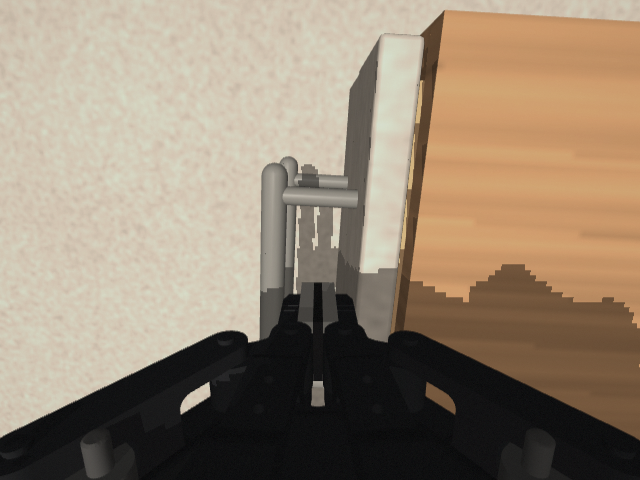

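```bash
python3 -m jog '[{"rotation":[0,0,0],"travel":[2,0,0],"jaw":-1},{"rotation":[0,0,0],"travel":[2,0,0],"jaw":-1},{"rotation":[0,0,0],"travel":[0,0,0],"jaw":-1}]';python3 -m jog '[{"rotation":[0,0,0],"travel":[2,0,0],"jaw":-1},{"rotation":[0,0,0],"travel":[0,0,0],"jaw":-1}]';   python3 - <<'E'
from h import *
st();shot('wrist','t_wrist')
E
```

```text
time: 20.6
ee_pos: [0.5716, 0.3969, 0.0974]
tcp_rot: [-90.0, 0.2, 0.1]
wrist_force: [-11.0, -1.5, 3.8]
opening: -0.0002
time: 20.85
ee_pos: [0.5718, 0.3969, 0.0974]
tcp_rot: [-90.0, 0.4, 0.1]
wrist_force: [-21.0, -3.0, 5.9]
opening: -0.0003
t 20.85 pos [571.7626 396.8721  97.4166] rpy [-90.0439   0.4193   0.0906] F [-21.0438  -3.002    5.9441] open -0.0003 q [ 34.6753  25.2229  22.5602  87.7074   0.2018 124.5839]
```

View pics/t_wrist.png

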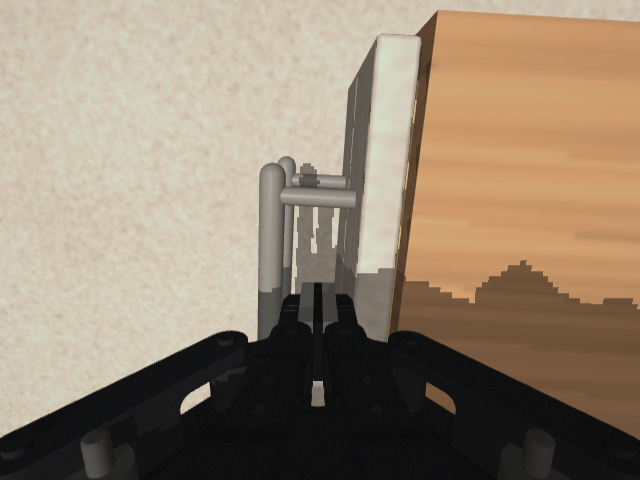

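```bash
python3 -m jog '[{"rotation":[0,0,0],"travel":[-5,0,0],"jaw":-1},{"rotation":[0,0,0],"travel":[0,0,20],"jaw":-1},{"rotation":[0,0,0],"travel":[0,0,40],"jaw":-1},{"rotation":[0,0,0],"travel":[0,0,50],"jaw":-1},{"rotation":[0,0,0],"travel":[0,-50,30],"jaw":0.2},{"rotation":[0,0,0],"travel":[0,-50,0],"jaw":0.2}]';   python3 - <<'E'
from h import *
st();shot('wrist','u_wrist')
E
```

```text
time: 21.65
ee_pos: [0.5717, 0.2965, 0.2403]
tcp_rot: [-89.9, -0.3, 0.1]
wrist_force: [-0.2, -0.7, -0.4]
opening: 0.0355
t 21.65 pos [571.7169 296.5355 240.3301] rpy [-89.8822  -0.2696   0.0658] F [-0.1961 -0.6915 -0.3876] open 0.0355 q [ 27.424   19.5524  31.0801 101.2341  -0.0193 117.3579]
```

View pics/u_wrist.png

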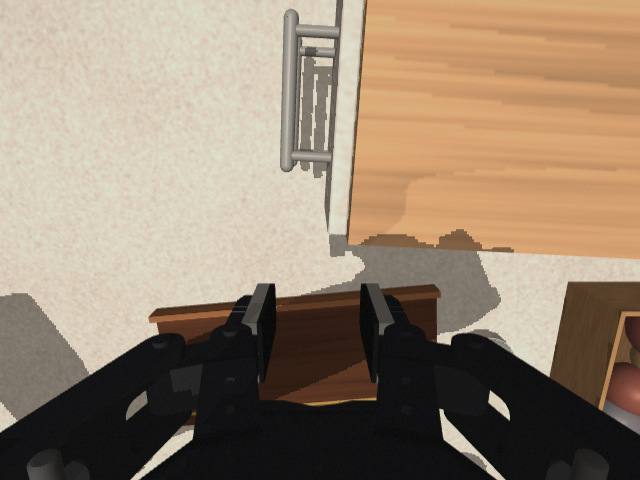

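```bash
python3 -m jog '[{"rotation":[0,0,0],"travel":[-8,-60,0],"jaw":0.2},{"rotation":[0,0,0],"travel":[-8,-60,0],"jaw":0.2},{"rotation":[0,0,0],"travel":[-8,-60,0],"jaw":0.2},{"rotation":[0,0,0],"travel":[-8,-60,0],"jaw":0.2},{"rotation":[0,0,0],"travel":[-8,-60,0],"jaw":0.2},{"rotation":[0,0,0],"travel":[-8,-60,0],"jaw":0.2},{"rotation":[0,0,0],"travel":[-8,-60,0],"jaw":0.2},{"rotation":[0,0,0],"travel":[-6,-60,0],"jaw":0.2}]'; python3 -m jog '[{"rotation":[0,0,0],"travel":[-4,-60,0],"jaw":0.2},{"rotation":[0,0,0],"travel":[0,-60,0],"jaw":0.2},{"rotation":[0,0,0],"travel":[0,-25,0],"jaw":0.2},{"rotation":[0,0,0],"travel":[0,0,0],"jaw":0.2}]';   python3 - <<'E'
from h import *
st();shot('wrist','v_wrist')
E
```

```text
time: 22.7
ee_pos: [0.5083, -0.1852, 0.2378]
tcp_rot: [-90.0, -0.1, -0.0]
wrist_force: [0.9, -0.3, 1.0]
opening: 0.0512
time: 23.2
ee_pos: [0.5044, -0.33, 0.2367]
tcp_rot: [-90.0, 0.0, -0.2]
wrist_force: [0.3, -0.2, 0.1]
opening: 0.0512
t 23.20 pos [ 504.3974 -329.973   236.7175] rpy [-89.9966   0.0321  -0.1597] F [ 0.3303 -0.1968  0.0667] open 0.0512 q [-33.1849  13.4343  23.1021  99.6966  -0.0146  56.9748]
```

View pics/v_wrist.png

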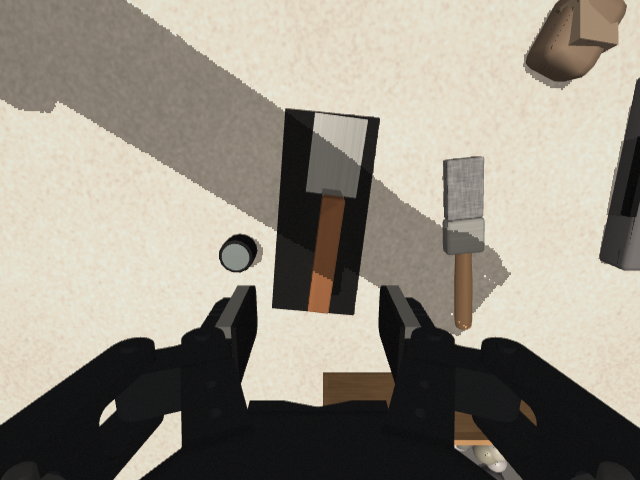

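```bash
python3 - <<'E'
from h import *
w=par('wrist')
f=lambda t,uv,z:print(t,(plane(uv,w,z)*1000).round(1)[:,:2].tolist())
m=plane([[287,108.5],[380,119],[354,314.5],[273,307]],w,.003)[:,:2]*1000
print(m,m.mean(0)); d=(m[0]+m[1]-m[2]-m[3])/2; print(np.linalg.norm(d),np.degrees(np.arctan2(d[1],d[0])))
b=plane([[316,112],[369,120]],w,.005)[:,:2]*1000; print(b,b.mean(0))
h=plane([[322,193],[345,196],[329,313],[309,310]],w,.070)[:,:2]*1000; print(h,h.mean(0)); d=(h[0]+h[1]-h[2]-h[3])/2; print(np.linalg.norm(d),np.degrees(np.arctan2(d[1],d[0])))
f('loupe',[[236,257]],.03)
im=cv2.imread('pics/v_wrist.png'); cv2.imwrite('pics/v_z.png',cv2.resize(im[95:325,230:400],None,fx=3.4,fy=2.5,interpolation=2))
E
```

```text
[[ 471.997  -231.3404]
 [ 569.8197 -241.9698]
 [ 548.0272 -468.5275]
 [ 449.5566 -458.3947]] [ 509.8501 -350.0581]
227.8817606327476 84.43054686801275
[[ 502.3618 -235.0044]
 [ 557.9891 -243.0522]] [ 530.1755 -239.0283]
[[ 508.0153 -310.5923]
 [ 529.3793 -313.419 ]
 [ 515.3056 -432.6851]
 [ 495.0175 -429.3197]] [ 511.9294 -371.504 ]
119.7640939684362 83.51056247959946
loupe [[415.0, -385.8]]
```

View pics/v_z.png

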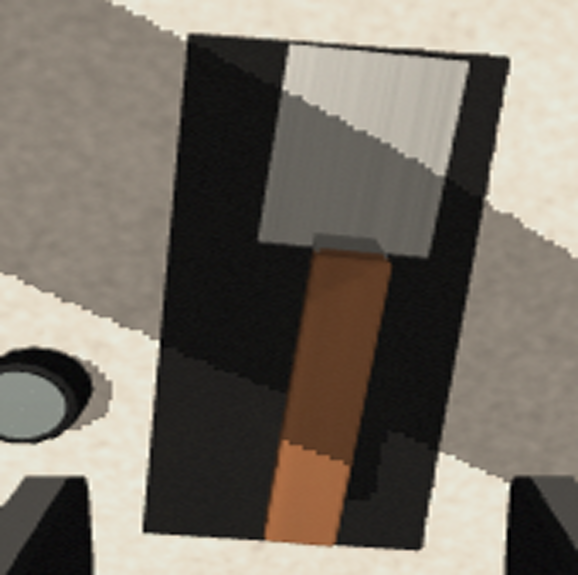

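```bash
python3 -m jog '[{"rotation":[0,0,-7],"travel":[4,0,0],"jaw":0.2},{"rotation":[8.7,-1.07,0],"travel":[4,-1,0],"jaw":0.2},{"rotation":[8.7,-1.07,0],"travel":[4,-1,0],"jaw":0.2},{"rotation":[8.7,-1.07,0],"travel":[0,-1,-20],"jaw":0.2},{"rotation":[8.7,-1.07,0],"travel":[0,0,-20],"jaw":0.2},{"rotation":[0,0,0],"travel":[0,0,-50],"jaw":0.2},{"rotation":[0,0,0],"travel":[0,0,0],"jaw":0.2}]';   python3 - <<'E'
from h import *
st();shot('wrist','w_wrist')
o=bot.get_obs();R=Rn.from_euler('xyz',o['tcp_rot'],degrees=True).as_matrix();print(R)
E
```

```text
time: 24.12
ee_pos: [0.5158, -0.3292, 0.1435]
tcp_rot: [-54.7, 0.4, -6.9]
wrist_force: [-0.5, 0.4, 1.1]
opening: 0.0514
t 24.12 pos [ 515.7988 -329.1732  143.5094] rpy [-54.6612   0.3819  -6.9487] F [-0.4653  0.4295  1.0889] open 0.0514 q [-45.6727  36.4168  35.7674 113.5199  26.6062  45.6016]
[[ 0.9927  0.0678  0.0999]
 [-0.1207  0.5718  0.8115]
 [-0.0021 -0.8176  0.5758]]
```

View pics/w_wrist.png

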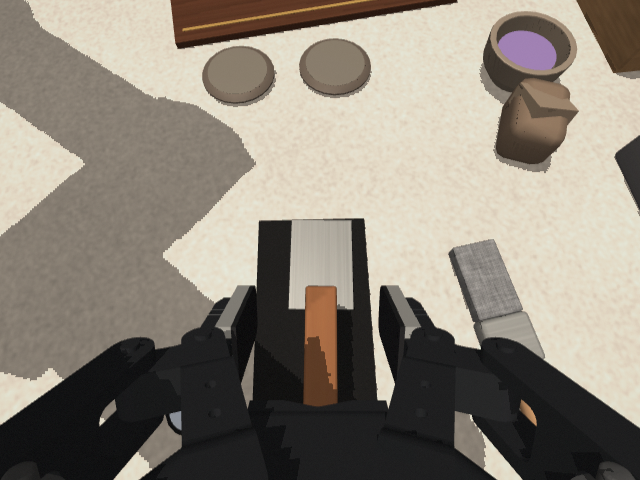

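```bash
python3 -m jog '[{"rotation":[0,0,0],"travel":[1,-2,-40],"jaw":0.1},{"rotation":[0,0,0],"travel":[0,-2,-40],"jaw":0.1},{"rotation":[0,0,0],"travel":[0,0,-22],"jaw":0.1},{"rotation":[0,0,0],"travel":[0,0,0],"jaw":0.1}]';   python3 - <<'E'
from h import *
st();shot('wrist','x_wrist');shot('scene','x_scene')
a=cv2.imread('pics/x_scene.png'); cv2.imwrite('pics/x1.png',cv2.resize(a[250:430,80:280],None,fx=4,fy=3.3,interpolation=2))
E
```

```text
time: 24.68
ee_pos: [0.5186, -0.3347, 0.048]
tcp_rot: [-55.0, -0.1, -6.9]
wrist_force: [-0.4, 0.3, -0.3]
opening: 0.0469
t 24.68 pos [ 518.5889 -334.6591   48.0209] rpy [-55.0291  -0.1114  -6.9294] F [-0.4478  0.2557 -0.3155] open 0.0469 q [-45.8249  37.1985  26.5772 103.0164  26.557   45.4151]
```

View pics/x_wrist.png

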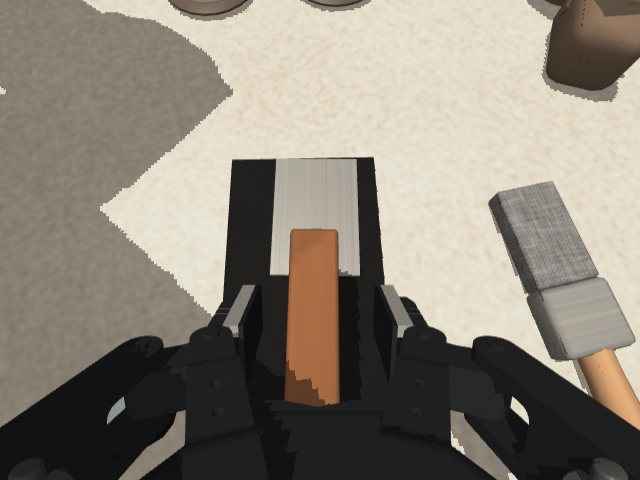

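View pics/x1.png

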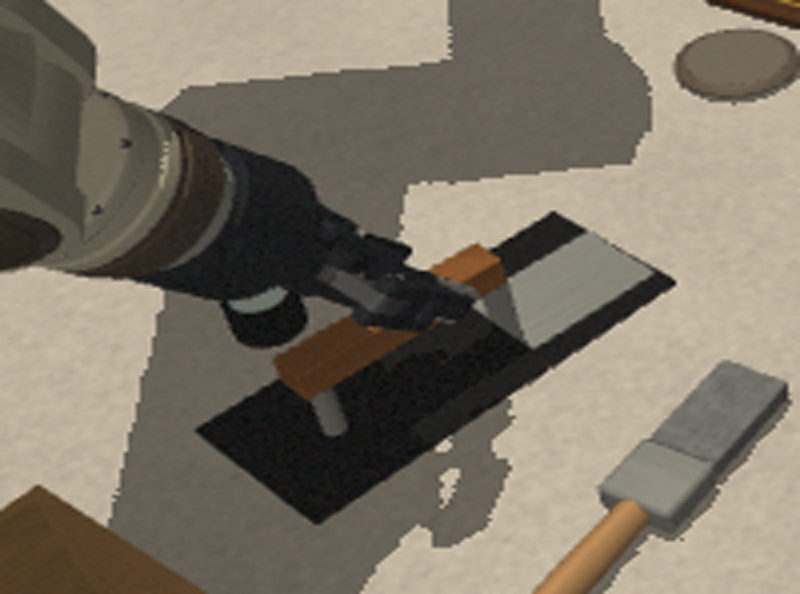

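```bash
python3 -m jog '[{"rotation":[0,0,0],"travel":[-1.5,0,-6],"jaw":0.1},{"rotation":[0,0,0],"travel":[0,0,0],"jaw":-0.2},{"rotation":[0,0,0],"travel":[0,0,0],"jaw":-0.8},{"rotation":[0,0,0],"travel":[0,0,0],"jaw":-1},{"rotation":[0,0,0],"travel":[0,0,0],"jaw":-1},{"rotation":[0,0,0],"travel":[0,0,0],"jaw":-1}]' 80;   python3 - <<'E'
from h import *
st();shot('wrist','y_wrist')
E
```

```text
time: 25.52
ee_pos: [0.5165, -0.3355, 0.0401]
tcp_rot: [-55.0, -0.1, -7.0]
wrist_force: [1.0, -1.7, 6.0]
opening: 0.0197
t 25.52 pos [ 516.5204 -335.485    40.106 ] rpy [-54.9694  -0.071   -7.0204] F [ 0.9844 -1.7375  5.967 ] open 0.0197 q [-46.0124  37.2816  25.7888 102.2623  26.5374  45.3069]
```

View pics/y_wrist.png

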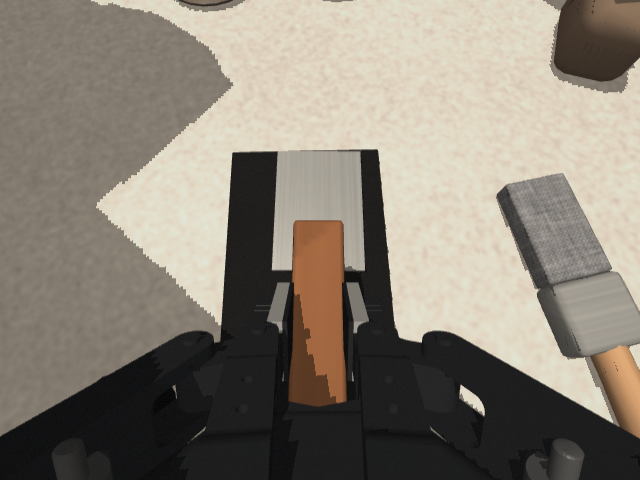

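```bash
python3 -m jog '[{"rotation":[0,0,0],"travel":[0,0,10],"jaw":-1},{"rotation":[0,0,0],"travel":[0,0,30],"jaw":-1},{"rotation":[0,0,6],"travel":[0,20,40],"jaw":-1},{"rotation":[0,0,6],"travel":[5,40,40],"jaw":-1},{"rotation":[0,0,0],"travel":[15,50,40],"jaw":-1},{"rotation":[0,0,0],"travel":[15,50,0],"jaw":-1},{"rotation":[0,0,0],"travel":[15,50,0],"jaw":-1},{"rotation":[0,0,0],"travel":[0,0,0],"jaw":-1}]';   python3 - <<'E'
from h import *
st();shot('wrist','aa_wrist');shot('scene','aa_scene');shot('side','aa_side')
E
```

```text
time: 26.58
ee_pos: [0.5657, -0.1241, 0.1984]
tcp_rot: [-54.9, -0.0, 5.3]
wrist_force: [-0.7, -0.2, -1.0]
opening: 0.0198
t 26.57 pos [ 565.6911 -124.1299  198.3684] rpy [-54.9388  -0.0324   5.2537] F [-0.6801 -0.1885 -0.9688] open 0.0198 q [-27.4026  26.7408  28.5165 112.4931  28.94    51.9321]
```

View pics/aa_wrist.png

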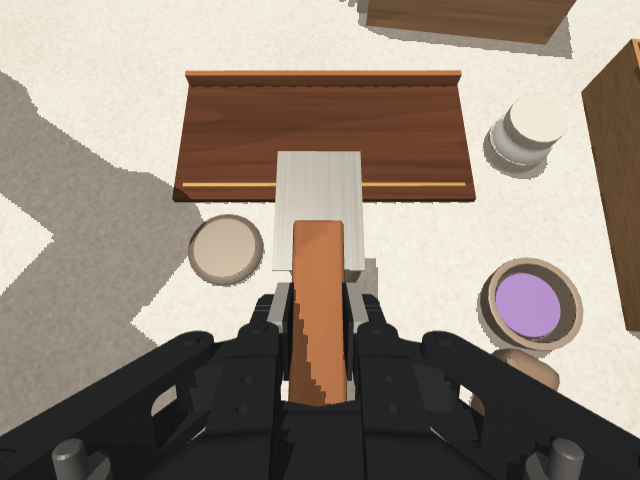

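View pics/aa_scene.png

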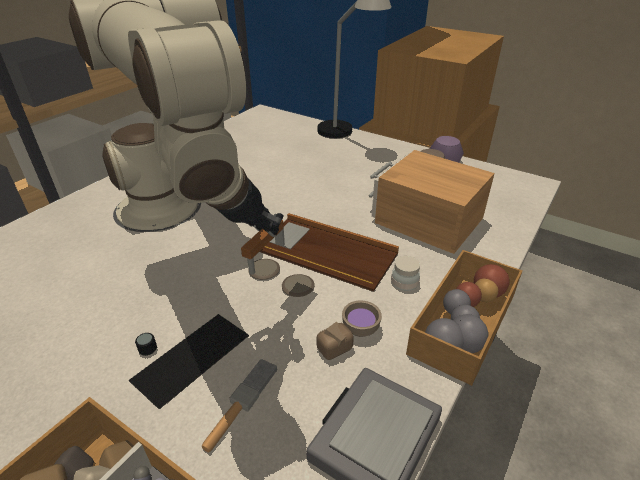

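View pics/aa_side.png

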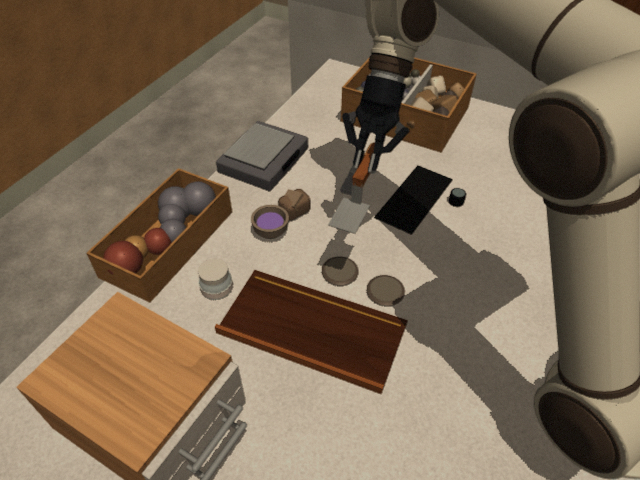

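```bash
python3 - <<'E'
from h import *
w=par('wrist'); o=bot.get_obs()
def T(pos,rpy):
    M=np.eye(4); M[:3,:3]=Rn.from_euler('xyz',rpy,degrees=True).as_matrix(); M[:3,3]=pos; return M
Tn=T(o['ee_pos'],o['tcp_rot']); C=w[1]@Tn  # tool->cam
np.save('C.npy',C)
Tg=T(np.array([516.52,-335.485,40.106])/1000,[-54.97,-0.07,-7.02])
wg=(w[0],C@np.linalg.inv(Tg))
p=plane([[275,151.5],[361.5,150]],wg,.005)*1000; print('blade front at grip',p,p.mean(0))
p2=plane([[271,270],[366,270]],wg,.005)*1000; print('blade rear',p2)
d=p.mean(0)-p2.mean(0); print(np.linalg.norm(d),np.degrees(np.arctan2(d[1],d[0])))
h=plane([[293,221],[343,221]],wg,.070)*1000; print('handle front top',h)
# tool frame coordinates
fr=np.r_[p.mean(0)/1000,1]; fr[2]=.003; t=np.linalg.inv(Tg)@fr; print('front edge underside in tool',t[:3]*1000)
np.save('edge.npy',t)
print('edge now',(Tn@t)[:3]*1000)
b=plane([[173,201.5],[476,200.5]],w,.008)*1000; print('board edge',b)
print('slice',plane([[225,248]],w,.010)*1000)
b=plane([[187,72],[461,71]],w,.024)*1000; print('rail back top',b)
E
```

```text
blade front at grip [[ 498.9684 -236.3405    5.    ]
 [ 557.4508 -242.3373    5.    ]] [ 528.2096 -239.3389    5.    ]
blade rear [[ 489.6594 -318.7782    5.    ]
 [ 546.4181 -325.7743    5.    ]]
83.55864254519913 83.00855961670868
handle front top [[ 507.3369 -316.0965   70.    ]
 [ 529.0629 -318.7722   70.    ]]
front edge underside in tool [-0.194  85.9788 58.0101]
edge now [556.592  -31.3815 160.4196]
board edge [[392.3757  -9.2512   8.    ]
 [728.6438  21.2256   8.    ]]
slice [[460.1278 -58.8085  10.    ]]
rail back top [[378.4395 158.0805  24.    ]
 [713.7535 188.6602  24.    ]]
```

```bash
python3 -m jog '[{"rotation":[0,0,0],"travel":[7,-40,0],"jaw":-1},{"rotation":[0,0,0],"travel":[8,-43,-20],"jaw":-1},{"rotation":[0,0,0],"travel":[0,0,-50],"jaw":-1},{"rotation":[0,0,0],"travel":[0,0,-50],"jaw":-1},{"rotation":[0,0,0],"travel":[0,0,-25],"jaw":-1},{"rotation":[0,0,0],"travel":[0,0,0],"jaw":-1}]';   python3 - <<'E'
from h import *
st();shot('wrist','ab_wrist');shot('side','ab_side');shot('scene','ab_scene')
def T(pos,rpy):
    M=np.eye(4); M[:3,:3]=Rn.from_euler('xyz',rpy,degrees=True).as_matrix(); M[:3,3]=pos; return M
o=bot.get_obs(); print((T(o['ee_pos'],o['tcp_rot'])@np.load('edge.npy'))[:3]*1000)
a=cv2.imread('pics/ab_scene.png'); cv2.imwrite('pics/ab1.png',cv2.resize(a[210:360,220:400],None,fx=4,fy=4,interpolation=2))
a=cv2.imread('pics/ab_side.png'); cv2.imwrite('pics/ab2.png',cv2.resize(a[170:320,270:450],None,fx=4,fy=4,interpolation=2))
E
```

```text
time: 27.48
ee_pos: [0.579, -0.2113, 0.0501]
tcp_rot: [-54.8, 0.2, 4.9]
wrist_force: [0.1, -0.7, -1.4]
opening: 0.0197
t 27.48 pos [ 579.0444 -211.3078   50.1496] rpy [-54.7828   0.2126   4.8976] F [ 0.0553 -0.6516 -1.4177] open 0.0197 q [-33.1994  36.9812  26.4    103.0936  26.8692  46.2382]
[ 572.3362 -115.079    16.8017]
```

View pics/ab_wrist.png

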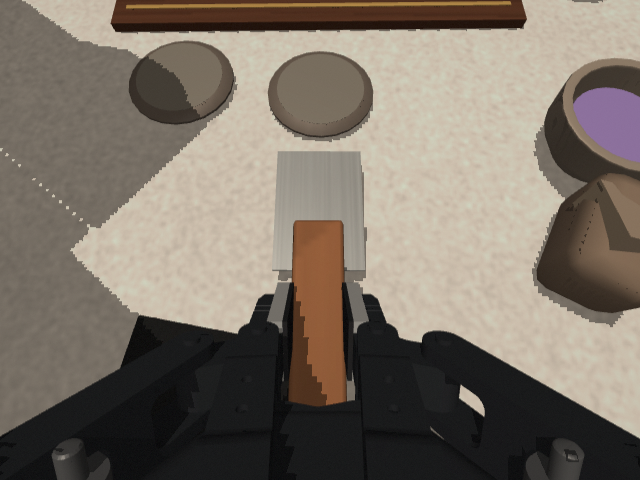

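View pics/ab1.png

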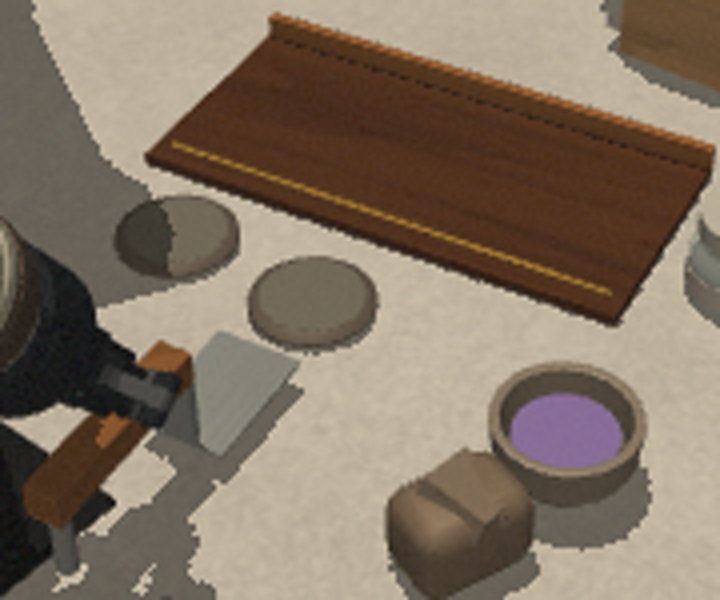

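View pics/ab2.png

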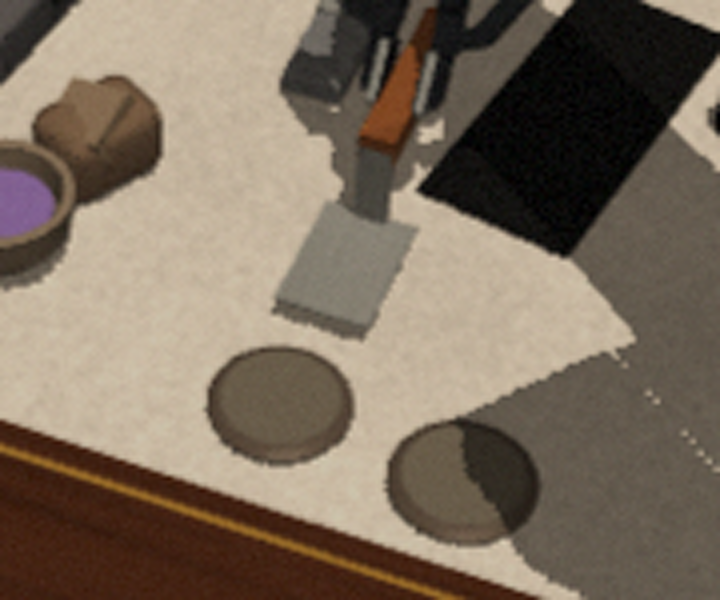

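```bash
cat >> h.py <<'E'
def T(pos,rpy):
    M=np.eye(4); M[:3,:3]=Rn.from_euler('xyz',rpy,degrees=True).as_matrix(); M[:3,3]=pos; return M
def edge():
    o=bot.get_obs(); M=T(o['ee_pos'],o['tcp_rot']); e=(M@np.load('edge.npy'))[:3]*1000
    # board frame
    y=np.radians(5.2); u=np.array([-np.sin(y),np.cos(y)]); v=np.array([np.cos(y),np.sin(y)])
    d=e[:2]-np.array([551.7,93.7]); 
    print('t %.2f'%o['time'],'edge',e,'board frame x %.1f y %.1f'%(d@v,d@u),'tilt %.2f'%(o['tcp_rot'][0]+54.97),'yaw %.2f'%o['tcp_rot'][2],'F',o['wrist_force'],'tq',o['torque'],'open %.4f'%o['opening'],'q',o['q'].round(1))
E
python3 -m jog '[{"rotation":[-1,0,0],"travel":[0,0,-7],"jaw":-1},{"rotation":[0,0,0],"travel":[0,0,-5],"jaw":-1},{"rotation":[0,0,0],"travel":[0,0,0],"jaw":-1}]';   python3 - <<'E'
from h import *
st(); edge()
E
```

```text
time: 28.0
ee_pos: [0.5804, -0.2104, 0.0403]
tcp_rot: [-55.9, 0.1, 5.0]
wrist_force: [-0.1, -0.4, -1.2]
opening: 0.0194
t 28.00 pos [ 580.3817 -210.3747   40.2868] rpy [-55.9219   0.093    5.0125] F [-0.1452 -0.3546 -1.249 ] open 0.0194 q [-32.7628  36.2742  24.7654 101.0629  26.2357  46.9279]
t 28.00 edge [ 571.7184 -114.5409    1.5774] board frame x 1.1 y -209.2 tilt -0.95 yaw 5.01 F [-0.1452 -0.3546 -1.249 ] tq [-0.6637 -0.0907  0.0364] open 0.0194 q [-32.8  36.3  24.8 101.1  26.2  46.9]
```

```bash
python3 -m jog '[{"rotation":[0,0,0],"travel":[0,0,-1.5],"jaw":-1},{"rotation":[0,0,0],"travel":[0,0,0],"jaw":-1}]';   python3 - <<'E'
from h import *
edge()
E
python3 -m jog '[{"rotation":[0,0,0],"travel":[0,0,-1],"jaw":-1},{"rotation":[0,0,0],"travel":[0,0,0],"jaw":-1}]';   python3 - <<'E'
from h import *
edge()
E
```

```text
time: 28.25
ee_pos: [0.5805, -0.2106, 0.0389]
tcp_rot: [-55.9, 0.1, 5.0]
wrist_force: [-0.2, 0.0, -1.6]
opening: 0.0195
t 28.25 edge [ 571.8236 -114.7809    0.1738] board frame x 1.1 y -209.4 tilt -0.96 yaw 5.00 F [-0.2253  0.0409 -1.5802] tq [-0.6722 -0.0898  0.0214] open 0.0195 q [-32.8  36.3  24.7 100.9  26.2  46.9]
time: 28.5
ee_pos: [0.5805, -0.2107, 0.0381]
tcp_rot: [-55.9, 0.1, 5.0]
wrist_force: [-0.2, -0.3, 0.0]
opening: 0.0198
t 28.50 edge [ 571.9344 -114.8242   -0.6542] board frame x 1.3 y -209.5 tilt -0.96 yaw 4.99 F [-0.189  -0.3186  0.0188] tq [-0.4689  0.0176  0.0029] open 0.0198 q [-32.8  36.3  24.6 100.8  26.2  46.9]
```

```bash
python3 -m jog '[{"rotation":[0,0,0],"travel":[-0.6,7,0],"jaw":-1},{"rotation":[0,0,0],"travel":[-0.7,8,0],"jaw":-1},{"rotation":[0,0,0],"travel":[-0.7,8,0],"jaw":-1},{"rotation":[0,0,0],"travel":[-0.7,8,0],"jaw":-1},{"rotation":[0,0,0],"travel":[-0.7,8,0],"jaw":-1},{"rotation":[0,0,0],"travel":[-0.7,8,0],"jaw":-1},{"rotation":[0,0,0],"travel":[-0.7,8,0],"jaw":-1},{"rotation":[0,0,0],"travel":[0,0,0],"jaw":-1}]';   python3 - <<'E'
from h import *
edge(); shot('wrist','ac_wrist');shot('side','ac_side')
a=cv2.imread('pics/ac_side.png'); cv2.imwrite('pics/ac2.png',cv2.resize(a[170:320,270:450],None,fx=4,fy=4,interpolation=2))
E
```

```text
time: 29.5
ee_pos: [0.5755, -0.1548, 0.038]
tcp_rot: [-55.9, 0.1, 5.0]
wrist_force: [0.3, 1.2, -1.5]
opening: 0.0199
t 29.50 edge [566.839  -58.9776  -0.6705] board frame x 1.2 y -153.4 tilt -0.94 yaw 5.04 F [ 0.3359  1.1916 -1.5297] tq [-0.3606 -0.0539 -0.0604] open 0.0199 q [-29.   30.8  16.8  96.8  27.6  50.8]
```

View pics/ac_wrist.png

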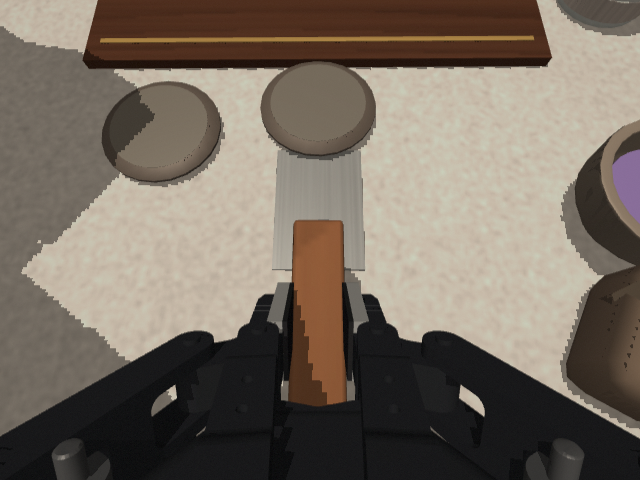

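View pics/ac2.png

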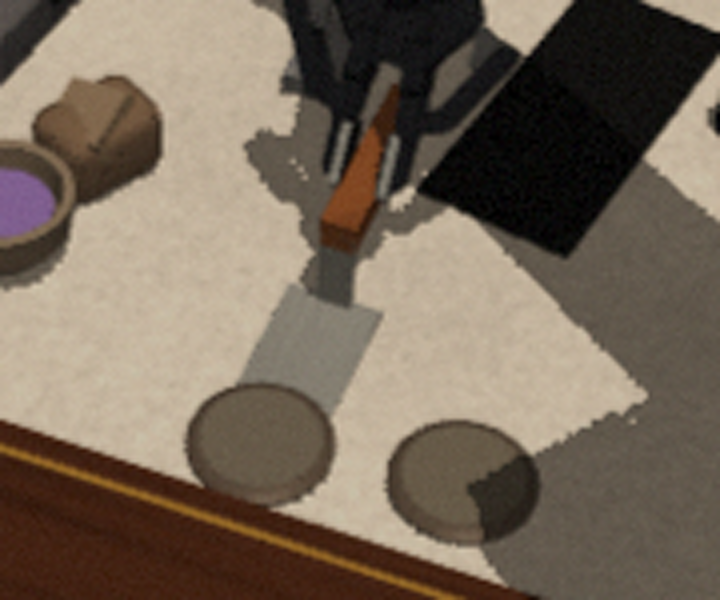

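```bash
python3 -m jog '[{"rotation":[0,0,0],"travel":[-0.5,6,0],"jaw":-1},{"rotation":[0,0,0],"travel":[-0.5,6,0],"jaw":-1},{"rotation":[0,0,0],"travel":[-0.5,6,0],"jaw":-1},{"rotation":[0,0,0],"travel":[0,0,0],"jaw":-1}]';   python3 - <<'E'
from h import *
edge(); shot('wrist','ad_wrist');shot('side','ad_side')
a=cv2.imread('pics/ad_side.png'); cv2.imwrite('pics/ad2.png',cv2.resize(a[200:350,250:430],None,fx=4,fy=4,interpolation=2))
E
```

```text
time: 30.1
ee_pos: [0.5741, -0.1369, 0.038]
tcp_rot: [-55.9, 0.1, 5.0]
wrist_force: [0.8, 1.0, -0.0]
opening: 0.0199
t 30.10 edge [565.3736 -41.0665  -0.6897] board frame x 1.4 y -135.5 tilt -0.94 yaw 5.03 F [ 0.7524  0.9964 -0.0037] tq [-0.3797  0.0118 -0.0027] open 0.0199 q [-27.7  29.2  14.6  95.5  28.1  52.2]
```

View pics/ad_wrist.png

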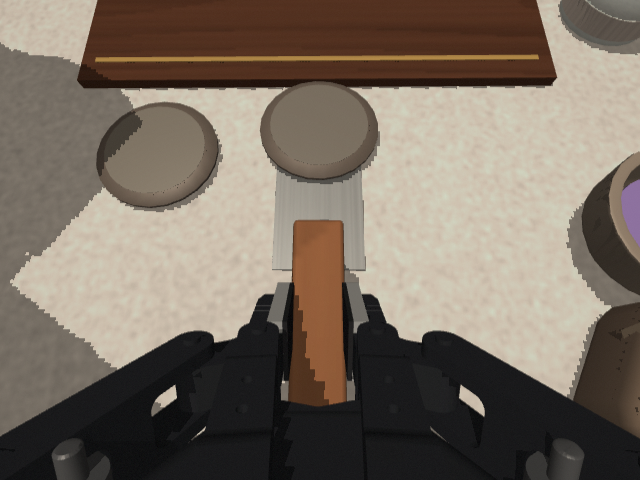

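View pics/ad2.png

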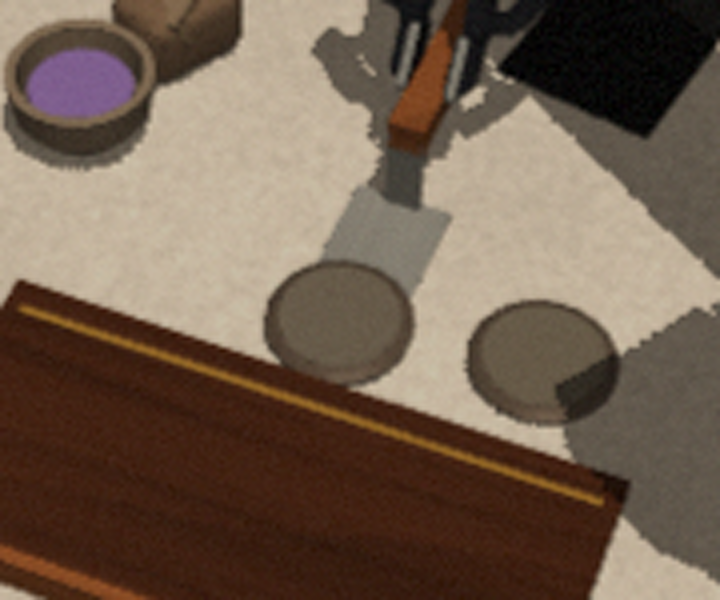

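```bash
python3 -m jog '[{"rotation":[0,0,0],"travel":[-0.6,7,0],"jaw":-1},{"rotation":[0,0,0],"travel":[-0.6,7,0],"jaw":-1},{"rotation":[0,0,0],"travel":[-0.6,7,0],"jaw":-1},{"rotation":[0,0,0],"travel":[-0.6,7,0],"jaw":-1},{"rotation":[0,0,0],"travel":[-0.6,7,0],"jaw":-1},{"rotation":[0,0,0],"travel":[-0.6,7,0],"jaw":-1},{"rotation":[0,0,0],"travel":[0,0,0],"jaw":-1}]';   python3 - <<'E'
from h import *
edge(); shot('wrist','ae_wrist');shot('side','ae_side')
a=cv2.imread('pics/ae_side.png'); cv2.imwrite('pics/ae2.png',cv2.resize(a[200:350,250:430],None,fx=4,fy=4,interpolation=2))
E
```

```text
time: 31.08
ee_pos: [0.5704, -0.0947, 0.0379]
tcp_rot: [-55.9, 0.1, 5.0]
wrist_force: [0.9, 1.7, -0.2]
opening: 0.0196
t 31.07 edge [561.6844   1.1121  -0.7336] board frame x 1.6 y -93.1 tilt -0.93 yaw 5.04 F [ 0.9076  1.655  -0.1832] tq [-0.4104 -0.0734 -0.0149] open 0.0196 q [-24.6  25.6   9.7  92.7  29.1  55.6]
```

View pics/ae_wrist.png

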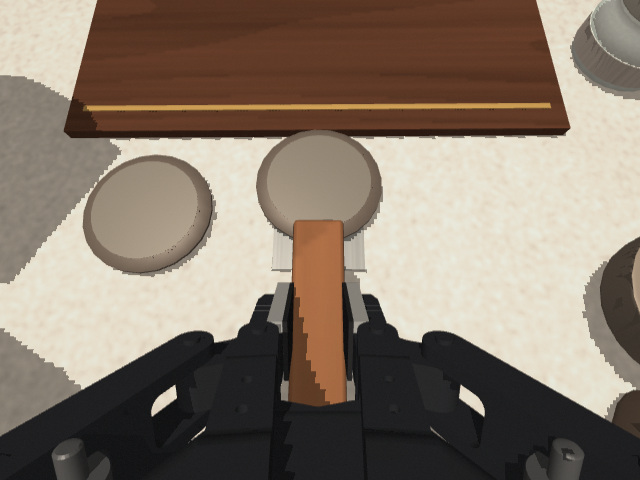

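View pics/ae2.png

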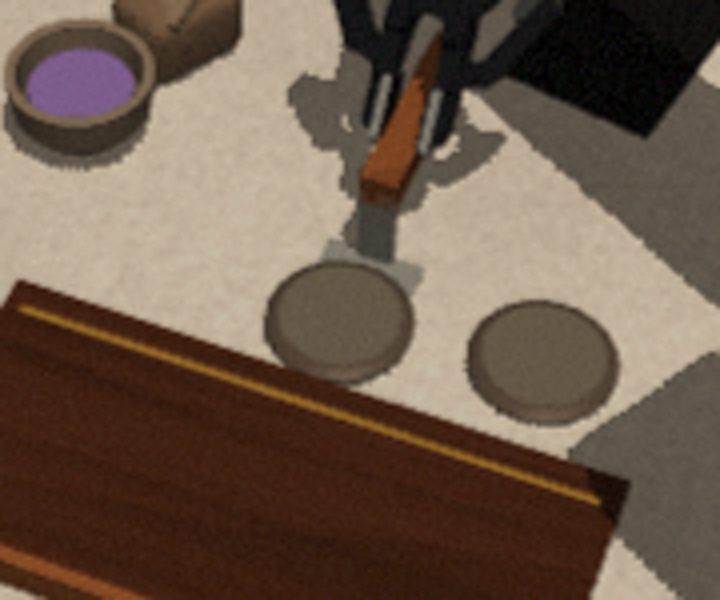

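```bash
cat > arc.py <<'E'
from h import *
import sys
def arc(a,b,phis):
    y=np.radians(5.2); u=np.array([-np.sin(y),np.cos(y)])
    f=lambda p:np.array([a*np.cos(p)+b*np.sin(p),-a*np.sin(p)+b*np.cos(p)])
    prev=f(0);pp=0
    for p in phis:
        c=f(np.radians(p)); d=c-prev; prev=c
        print(p,'rot',np.round(-(p-pp)*np.array([.9959,.0906]),2),'travel',np.round([d[0]*u[0],d[0]*u[1],d[1]],1)); pp=p
if __name__=='__main__': arc(float(sys.argv[1]),float(sys.argv[2]),range(8,105,8))
E
python3 arc.py -109.3 29.9
```

```text
8 rot [-7.97 -0.72] travel [-0.5  5.2 14.9]
16 rot [-7.97 -0.72] travel [-0.7  7.2 14. ]
24 rot [-7.97 -0.72] travel [-0.8  9.1 12.9]
32 rot [-7.97 -0.72] travel [-1.  10.8 11.5]
40 rot [-7.97 -0.72] travel [-1.1 12.3  9.9]
48 rot [-7.97 -0.72] travel [-1.2 13.5  8.1]
56 rot [-7.97 -0.72] travel [-1.3 14.5  6.1]
64 rot [-7.97 -0.72] travel [-1.4 15.2  4. ]
72 rot [-7.97 -0.72] travel [-1.4 15.6  1.8]
80 rot [-7.97 -0.72] travel [-1.4 15.7 -0.4]
88 rot [-7.97 -0.72] travel [-1.4 15.5 -2.6]
96 rot [-7.97 -0.72] travel [-1.4 15.  -4.7]
104 rot [-7.97 -0.72] travel [-1.3 14.2 -6.8]
```

```bash
python3 -m jog '[{"rotation":[-8,-0.7,0],"travel":[-0.5,5.2,15],"jaw":-1},{"rotation":[-8,-0.7,0],"travel":[-0.7,7.2,14],"jaw":-1},{"rotation":[-8,-0.7,0],"travel":[-0.8,9.1,13],"jaw":-1}]';   python3 - <<'E'
from h import *
edge(); shot('side','af_side')
a=cv2.imread('pics/af_side.png'); cv2.imwrite('pics/af2.png',cv2.resize(a[200:350,250:430],None,fx=4,fy=4,interpolation=2))
E
```

```text
time: 31.55
ee_pos: [0.5687, -0.0745, 0.0806]
tcp_rot: [-80.3, 0.0, 4.9]
wrist_force: [0.6, 1.1, -1.0]
opening: 0.0197
t 31.55 edge [562.3496  -3.0614   5.6137] board frame x 1.8 y -97.3 tilt -25.32 yaw 4.90 F [ 0.6491  1.0729 -1.0327] tq [-0.2733 -0.0319 -0.0017] open 0.0197 q [-12.5  10.4   1.8  84.3   9.3  72.4]
```

View pics/af2.png

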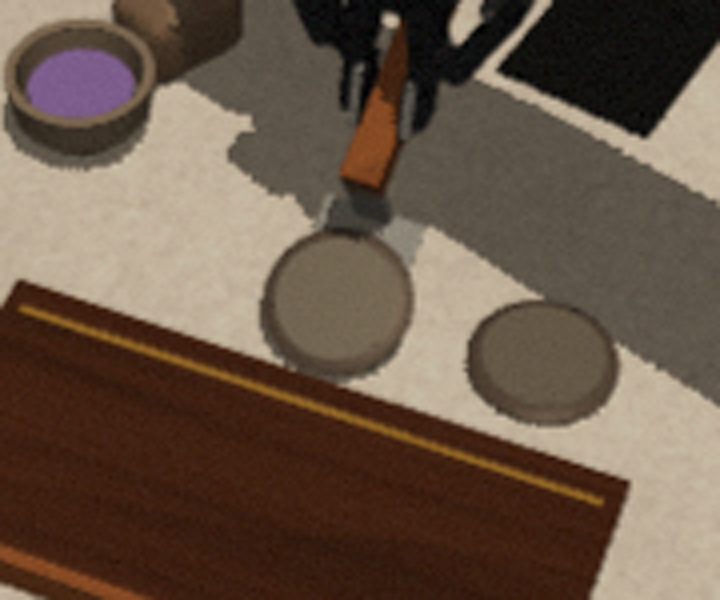

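```bash
python3 -m jog '[{"rotation":[-8,-0.7,0],"travel":[-1,11.5,11.5],"jaw":-1},{"rotation":[-8,-0.7,0],"travel":[-1.1,13,10],"jaw":-1},{"rotation":[-8,-0.7,0],"travel":[-1.2,13.5,8],"jaw":-1},{"rotation":[-8,-0.7,0],"travel":[-1.3,14.5,6],"jaw":-1}]';   python3 - <<'E'
from h import *
edge(); shot('side','ag_side'); shot('scene','ag_scene')
a=cv2.imread('pics/ag_side.png'); cv2.imwrite('pics/ag2.png',cv2.resize(a[200:350,250:430],None,fx=4,fy=4,interpolation=2))
a=cv2.imread('pics/ag_scene.png'); cv2.imwrite('pics/ag1.png',cv2.resize(a[180:330,220:400],None,fx=4,fy=4,interpolation=2))
E
```

```text
time: 32.1
ee_pos: [0.5641, -0.0213, 0.1163]
tcp_rot: [-112.4, -0.0, 4.9]
wrist_force: [0.7, -1.0, -1.8]
opening: 0.0198
t 32.10 edge [562.1474  -0.454   14.7364] board frame x 1.9 y -94.7 tilt -57.40 yaw 4.93 F [ 0.6556 -1.0115 -1.761 ] tq [0.4383 0.0656 0.0251] open 0.0198 q [  9.9   6.5  -0.7  84.7 -22.3  95.3]
```

View pics/ag2.png

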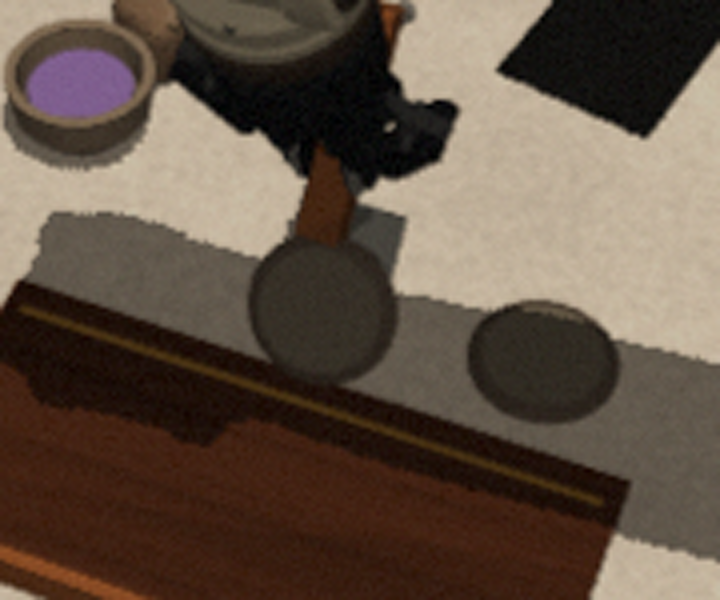

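View pics/ag1.png

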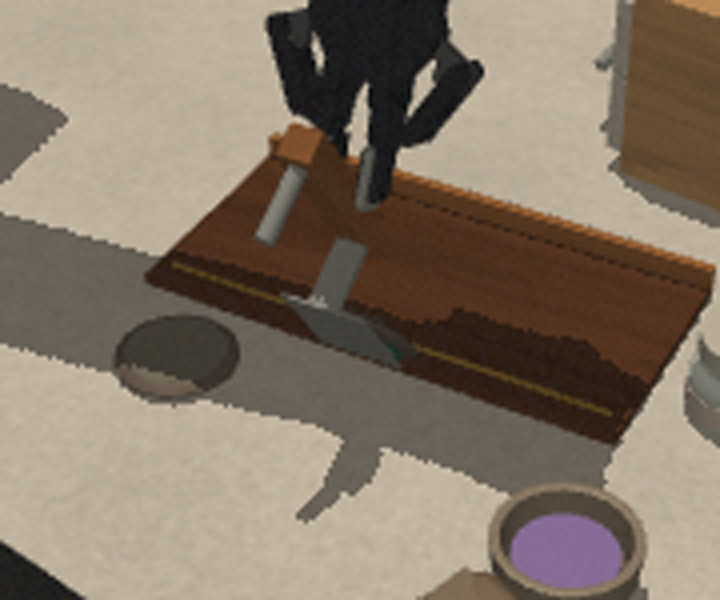

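```bash
python3 -m jog '[{"rotation":[-8,-0.7,0],"travel":[-1.4,15.5,4],"jaw":-1},{"rotation":[-8,-0.7,0],"travel":[-1.4,16,2],"jaw":-1},{"rotation":[-8,-0.7,0],"travel":[-1.4,16,0],"jaw":-1}]';   python3 - <<'E'
from h import *
edge(); shot('side','ah_side'); shot('scene','ah_scene')
a=cv2.imread('pics/ah_side.png'); cv2.imwrite('pics/ah2.png',cv2.resize(a[200:350,250:430],None,fx=4,fy=4,interpolation=2))
a=cv2.imread('pics/ah_scene.png'); cv2.imwrite('pics/ah1.png',cv2.resize(a[180:330,220:400],None,fx=4,fy=4,interpolation=2))
E
```

```text
time: 32.58
ee_pos: [0.5599, 0.0259, 0.1219]
tcp_rot: [-136.4, -0.0, 4.9]
wrist_force: [0.8, -0.5, -2.1]
opening: 0.0198
t 32.58 edge [561.695    3.7699  20.5858] board frame x 1.8 y -90.5 tilt -81.40 yaw 4.87 F [ 0.771  -0.4972 -2.123 ] tq [ 0.9171  0.0909 -0.0362] open 0.0198 q [ 24.8  18.2   4.6  96.  -42.9 117.7]
```

View pics/ah2.png

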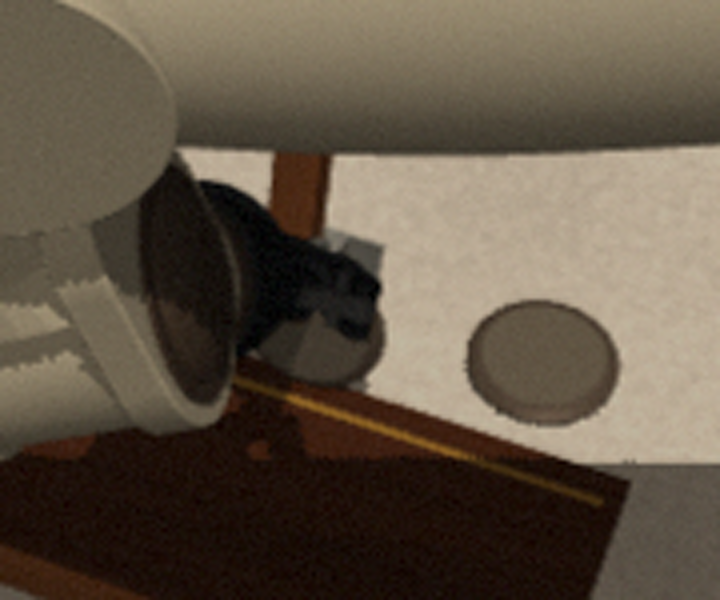

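View pics/ah1.png

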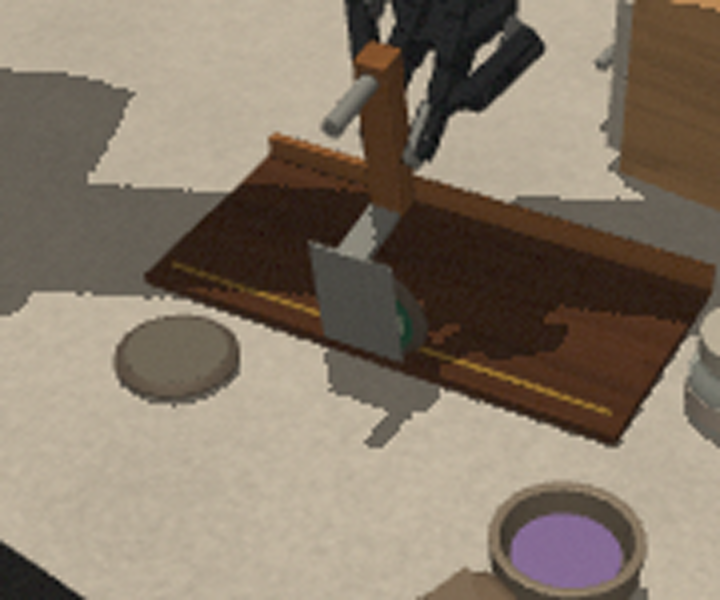

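```bash
python3 -m jog '[{"rotation":[-8,-0.7,0],"travel":[-1.4,17,-1],"jaw":-1},{"rotation":[-6,-0.5,0],"travel":[-1.5,16,-1],"jaw":-1},{"rotation":[0,0,0],"travel":[-0.5,6,0],"jaw":-1},{"rotation":[0,0,0],"travel":[0,0,0],"jaw":-1}]';   python3 - <<'E'
from h import *
edge(); shot('side','ai_side'); shot('scene','ai_scene')
a=cv2.imread('pics/ai_scene.png'); cv2.imwrite('pics/ai1.png',cv2.resize(a[180:330,220:400],None,fx=4,fy=4,interpolation=2))
E
```

```text
time: 33.17
ee_pos: [0.5566, 0.0644, 0.1196]
tcp_rot: [-150.1, 0.0, 4.8]
wrist_force: [1.1, -1.1, -1.3]
opening: 0.0199
t 33.17 edge [560.2165  18.9239  26.4305] board frame x 1.7 y -75.2 tilt -95.15 yaw 4.84 F [ 1.1092 -1.0568 -1.2517] tq [1.0307 0.0659 0.0443] open 0.0199 q [ 31.9  30.9  12.1 109.6 -50.5 135.7]
```

View pics/ai1.png

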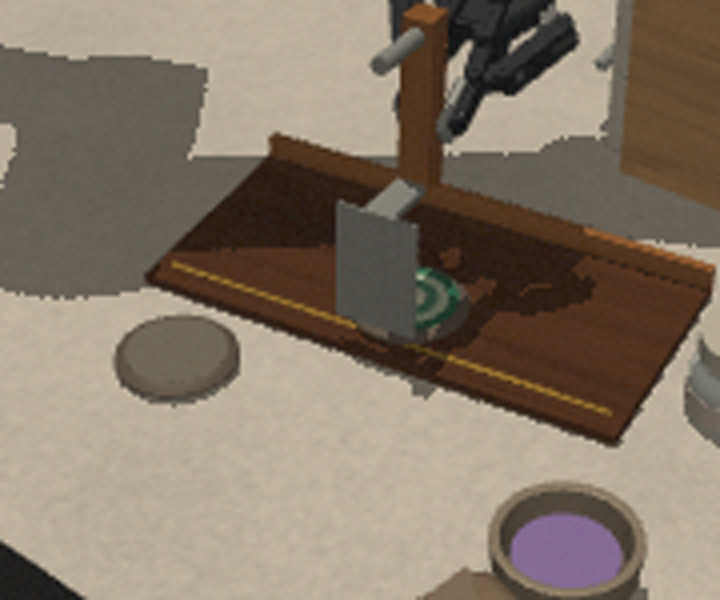

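```bash
python3 -m jog '[{"rotation":[0,0,0],"travel":[1,-12,15],"jaw":-1},{"rotation":[0,0,0],"travel":[2,-25,30],"jaw":-1},{"rotation":[9,0.8,0],"travel":[3,-30,25],"jaw":-1},{"rotation":[9.5,0.8,0],"travel":[3,-30,20],"jaw":-1},{"rotation":[9.5,0.9,0],"travel":[3,-30,0],"jaw":-1},{"rotation":[9.5,0.9,0],"travel":[3,-30,0],"jaw":-1},{"rotation":[9.5,0.9,0],"travel":[0,-30,0],"jaw":-1},{"rotation":[9.5,0.9,0],"travel":[-10,-20,0],"jaw":-1}]';   python3 - <<'E'
from h import *
edge(); shot('side','aj_side'); shot('scene','aj_scene'); shot('wrist','aj_wrist')
a=cv2.imread('pics/aj_scene.png'); cv2.imwrite('pics/aj1.png',cv2.resize(a[180:330,220:400],None,fx=4,fy=4,interpolation=2))
E
```

```text
time: 34.28
ee_pos: [0.5607, -0.1446, 0.2129]
tcp_rot: [-93.4, -0.1, 5.0]
wrist_force: [1.0, 0.1, -1.5]
opening: 0.0195
t 34.27 edge [555.9425 -91.95   123.6332] board frame x -12.6 y -185.3 tilt -38.41 yaw 5.00 F [ 0.9618  0.1177 -1.4776] tq [0.0824 0.0289 0.0024] open 0.0195 q [-12.7   7.9  14.   95.   -3.2  72.2]
```

View pics/aj1.png

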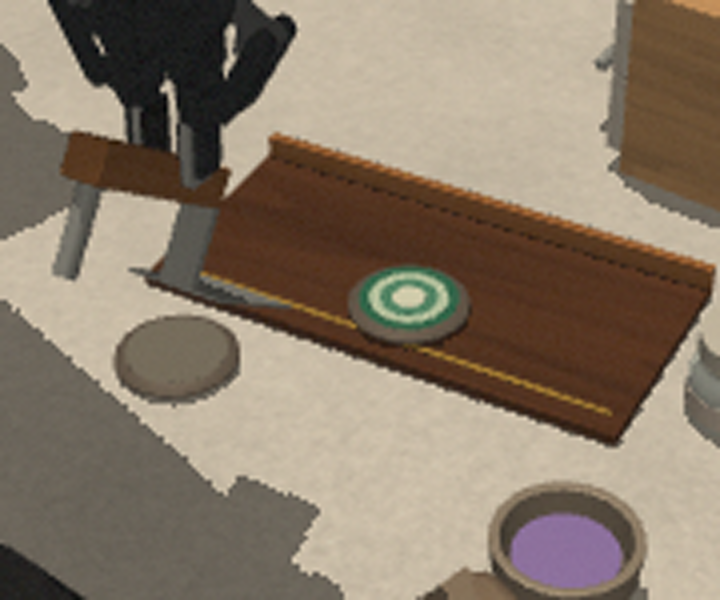

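View pics/aj_side.png

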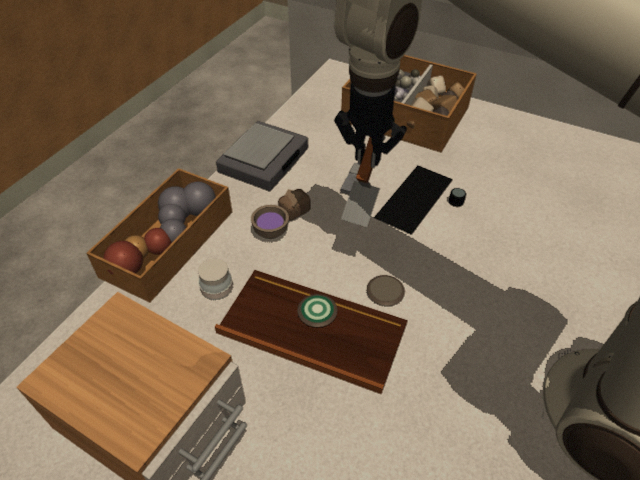

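View pics/aj_wrist.png

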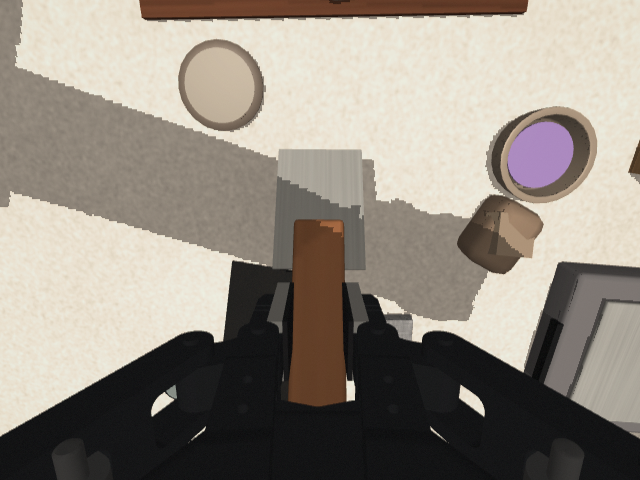

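```bash
python3 -m jog '[{"rotation":[9.3,0.85,0],"travel":[-22,-17,0],"jaw":-1},{"rotation":[9.3,0.85,0],"travel":[-22,-17,0],"jaw":-1},{"rotation":[9.3,0.85,0],"travel":[-22,-16,0],"jaw":-1},{"rotation":[9.3,0.85,0],"travel":[-21,-16,-20],"jaw":-1},{"rotation":[0,0,0],"travel":[0,0,-50],"jaw":-1},{"rotation":[0,0,0],"travel":[0,0,-50],"jaw":-1},{"rotation":[0,0,0],"travel":[0,0,-35],"jaw":-1},{"rotation":[0,0,0],"travel":[0,0,0],"jaw":-1}]';   python3 - <<'E'
from h import *
edge(); shot('side','ak_side'); shot('wrist','ak_wrist')
a=cv2.imread('pics/ak_side.png'); cv2.imwrite('pics/ak2.png',cv2.resize(a[200:350,280:460],None,fx=4,fy=4,interpolation=2))
E
```

```text
time: 35.42
ee_pos: [0.4731, -0.2069, 0.0532]
tcp_rot: [-56.2, 0.5, 5.4]
wrist_force: [0.5, -0.0, -0.7]
opening: 0.0194
t 35.42 edge [ 463.5513 -111.2619   14.0713] board frame x -106.4 y -196.1 tilt -1.18 yaw 5.39 F [ 0.4604 -0.0277 -0.6758] tq [-0.6005 -0.0901  0.0288] open 0.0194 q [-37.6  24.1   8.8  99.6  23.7  41.9]
```

View pics/ak_wrist.png

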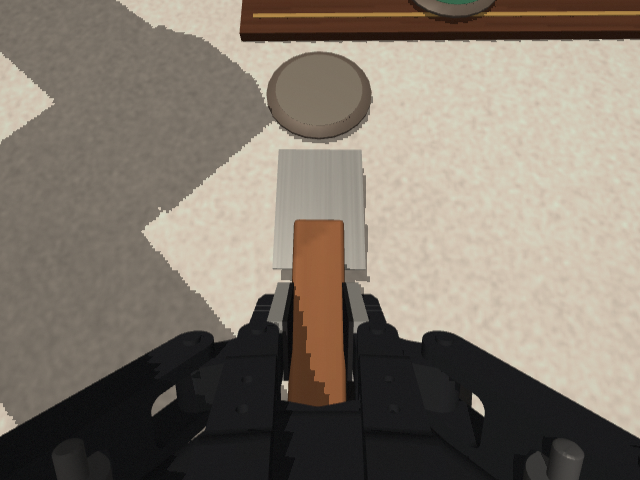

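View pics/ak2.png

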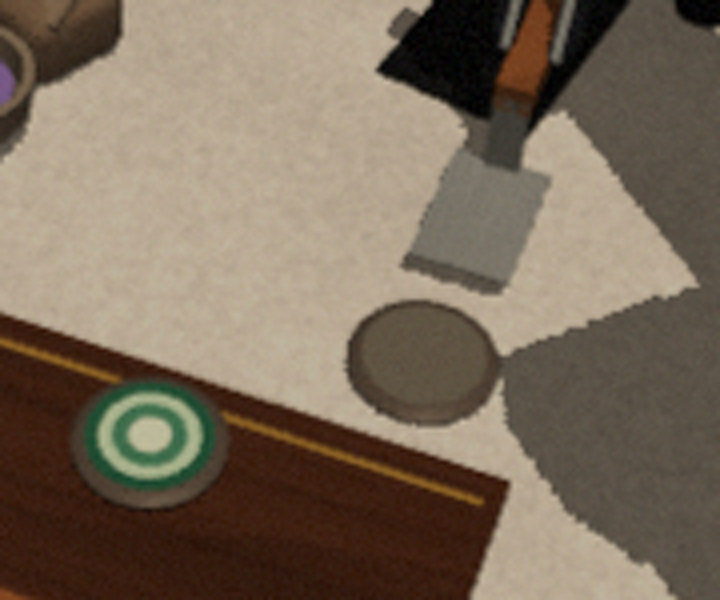

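```bash
python3 -m jog '[{"rotation":[0,0,0],"travel":[0,0,-8],"jaw":-1},{"rotation":[0,0,0],"travel":[0,0,-4],"jaw":-1},{"rotation":[0,0,0],"travel":[0,0,-2],"jaw":-1},{"rotation":[0,0,0],"travel":[0,0,0],"jaw":-1}]';   python3 - <<'E'
from h import *
edge()
E
```

```text
time: 36.02
ee_pos: [0.4744, -0.2082, 0.0404]
tcp_rot: [-56.2, 0.4, 5.3]
wrist_force: [-0.4, 0.7, -1.4]
opening: 0.0196
t 36.02 edge [ 465.0901 -112.5618    1.266 ] board frame x -104.9 y -197.6 tilt -1.22 yaw 5.27 F [-0.3502  0.67   -1.3593] tq [-0.6247 -0.0575  0.0465] open 0.0196 q [-37.7  24.5   8.   98.2  23.8  41.9]
```

```bash
python3 -m jog '[{"rotation":[0,-0.4,0],"travel":[0,0,-1.7],"jaw":-1},{"rotation":[0,0,0],"travel":[0,0,0],"jaw":-1}]';   python3 - <<'E'
from h import *
edge()
E
python3 -m jog '[{"rotation":[0,0,0],"travel":[-0.7,8,-0.3],"jaw":-1},{"rotation":[0,0,0],"travel":[-0.7,8,0],"jaw":-1},{"rotation":[0,0,0],"travel":[-0.7,8,0],"jaw":-1},{"rotation":[0,0,0],"travel":[-0.7,8,0],"jaw":-1},{"rotation":[0,0,0],"travel":[-0.7,8,0],"jaw":-1},{"rotation":[0,0,0],"travel":[-0.7,8,0],"jaw":-1},{"rotation":[0,0,0],"travel":[-0.7,8,0],"jaw":-1},{"rotation":[0,0,0],"travel":[0,0,0],"jaw":-1}]';   python3 - <<'E'
from h import *
edge(); shot('wrist','al_wrist')
E
```

```text
time: 36.28
ee_pos: [0.4744, -0.2082, 0.0388]
tcp_rot: [-56.2, -0.1, 5.3]
wrist_force: [-0.1, 0.5, -1.7]
opening: 0.0197
t 36.27 edge [ 465.4115 -112.593    -0.4353] board frame x -104.6 y -197.6 tilt -1.27 yaw 5.26 F [-0.1495  0.498  -1.7392] tq [-0.6778 -0.1037 -0.0258] open 0.0197 q [-37.8  24.3   7.5  97.7  24.   41.6]
time: 37.28
ee_pos: [0.4693, -0.1511, 0.0386]
tcp_rot: [-56.2, -0.0, 5.3]
wrist_force: [0.7, 2.0, 1.7]
opening: 0.0198
t 37.27 edge [460.2584 -55.4902  -0.5515] board frame x -104.6 y -140.3 tilt -1.21 yaw 5.31 F [0.6881 1.9521 1.7009] tq [-0.0603 -0.0499  0.0232] open 0.0198 q [-33.7  18.7   0.5  94.5  25.7  45.8]
```

View pics/al_wrist.png

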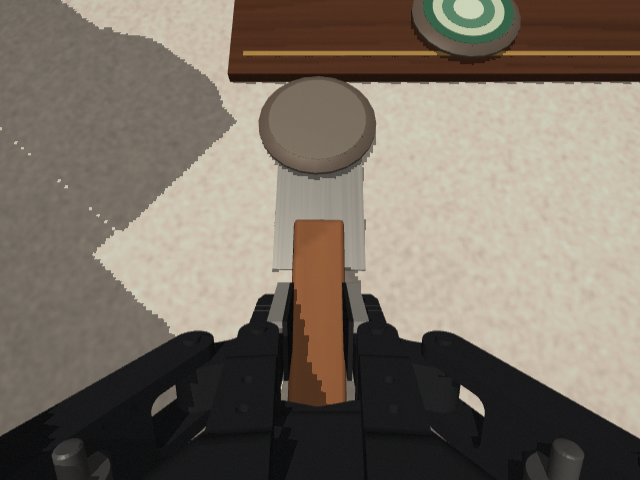

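Slice is at the step and the blade is entering beneath; continue about 46 mm.

```bash
python3 -m jog '[{"rotation":[0,0,0],"travel":[-0.6,7,0],"jaw":-1},{"rotation":[0,0,0],"travel":[-0.6,7,0],"jaw":-1},{"rotation":[0,0,0],"travel":[-0.6,7,0],"jaw":-1},{"rotation":[0,0,0],"travel":[-0.6,7,0],"jaw":-1},{"rotation":[0,0,0],"travel":[-0.6,7,0],"jaw":-1},{"rotation":[0,0,0],"travel":[-0.6,7,0],"jaw":-1},{"rotation":[0,0,0],"travel":[-0.5,5,0],"jaw":-1},{"rotation":[0,0,0],"travel":[0,0,0],"jaw":-1}]';   python3 - <<'E'
from h import *
edge(); shot('wrist','am_wrist')
E
```

```text
time: 38.33
ee_pos: [0.4652, -0.1045, 0.0384]
tcp_rot: [-56.2, -0.0, 5.3]
wrist_force: [0.1, 0.2, -2.6]
opening: 0.0196
t 38.33 edge [456.1384  -8.942   -0.7667] board frame x -104.5 y -93.6 tilt -1.23 yaw 5.30 F [ 0.0541  0.1669 -2.5785] tq [-0.7869 -0.0203 -0.0117] open 0.0196 q [-29.9  14.4  -4.7  91.9  27.1  49.7]
```

View pics/am_wrist.png

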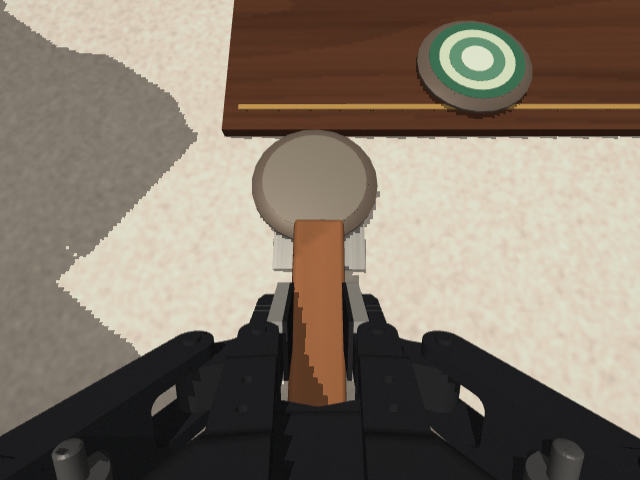

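```bash
python3 -m jog '[{"rotation":[-8,-0.7,0],"travel":[-0.5,5.2,15],"jaw":-1},{"rotation":[-8,-0.7,0],"travel":[-0.7,7.2,14],"jaw":-1},{"rotation":[-8,-0.7,0],"travel":[-0.8,9.1,13],"jaw":-1}]';   python3 - <<'E'
from h import *
edge()
E
python3 -m jog '[{"rotation":[-8,-0.7,0],"travel":[-1,11.5,11.5],"jaw":-1},{"rotation":[-8,-0.7,0],"travel":[-1.1,13,10],"jaw":-1},{"rotation":[-8,-0.7,0],"travel":[-1.2,13.5,8],"jaw":-1},{"rotation":[-8,-0.7,0],"travel":[-1.3,14.5,6],"jaw":-1}]';   python3 - <<'E'
from h import *
edge();  shot('scene','an_scene')
a=cv2.imread('pics/an_scene.png'); cv2.imwrite('pics/an1.png',cv2.resize(a[180:330,200:380],None,fx=4,fy=4,interpolation=2))
E
```

```text
time: 38.75
ee_pos: [0.4634, -0.0837, 0.0812]
tcp_rot: [-80.6, 0.0, 5.2]
wrist_force: [0.0, 0.6, -2.1]
opening: 0.0201
t 38.75 edge [456.7613 -12.7338   5.861 ] board frame x -104.2 y -97.4 tilt -25.59 yaw 5.19 F [ 0.0375  0.5912 -2.1069] tq [-0.2343 -0.014   0.031 ] open 0.0201 q [-16.   -3.  -12.3  84.2   8.8  68.5]
time: 39.25
ee_pos: [0.4588, -0.0306, 0.117]
tcp_rot: [-112.7, 0.1, 5.2]
wrist_force: [0.6, -0.8, -2.5]
opening: 0.0195
t 39.25 edge [456.6659 -10.3032  15.34  ] board frame x -104.1 y -95.0 tilt -57.70 yaw 5.19 F [ 0.5691 -0.765  -2.4612] tq [ 0.4184  0.0585 -0.    ] open 0.0195 q [ 11.2  -7.6 -14.8  85.4 -22.5  96.5]
```

View pics/an1.png

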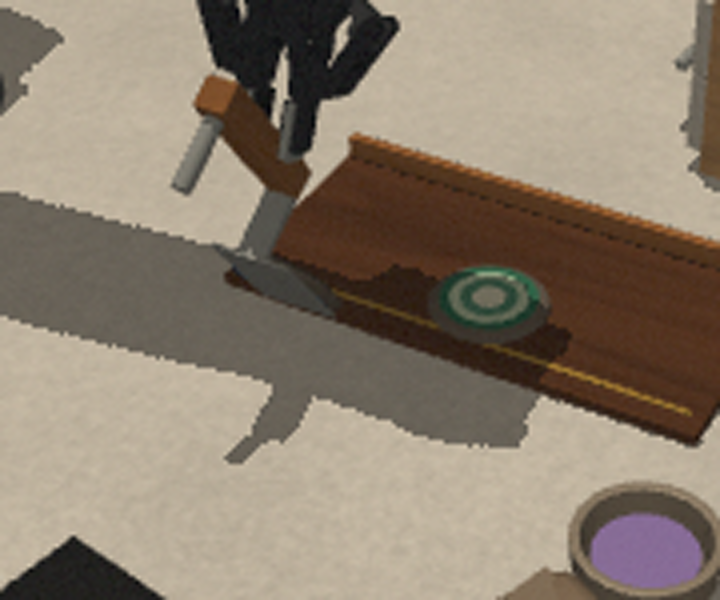

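```bash
python3 -m jog '[{"rotation":[-8,-0.7,0],"travel":[-1.4,15.5,4],"jaw":-1},{"rotation":[-8,-0.7,0],"travel":[-1.4,16,2],"jaw":-1},{"rotation":[-8,-0.7,0],"travel":[-1.4,16,0],"jaw":-1}]'; python3 -m jog '[{"rotation":[-8,-0.7,0],"travel":[-1.4,17,-1],"jaw":-1},{"rotation":[-6,-0.5,0],"travel":[-1.5,16,-1],"jaw":-1},{"rotation":[0,0,0],"travel":[-0.5,6,0],"jaw":-1},{"rotation":[0,0,0],"travel":[0,0,0],"jaw":-1}]';   python3 - <<'E'
from h import *
edge();  shot('scene','ao_scene')
a=cv2.imread('pics/ao_scene.png'); cv2.imwrite('pics/ao1.png',cv2.resize(a[180:330,200:380],None,fx=4,fy=4,interpolation=2))
E
```

```text
time: 39.67
ee_pos: [0.4547, 0.0171, 0.1226]
tcp_rot: [-136.7, 0.2, 5.1]
wrist_force: [0.5, 0.3, -1.6]
opening: 0.0199
time: 40.17
ee_pos: [0.4513, 0.0555, 0.12]
tcp_rot: [-150.5, 0.3, 5.0]
wrist_force: [0.6, 0.0, -1.5]
opening: 0.0196
t 40.17 edge [454.6606   9.4051  27.1257] board frame x -104.3 y -75.2 tilt -95.49 yaw 5.01 F [ 0.6039  0.0058 -1.4965] tq [ 0.9995  0.0876 -0.0138] open 0.0196 q [ 37.1  20.5  -3.2 109.6 -47.3 141.7]
```

View pics/ao1.png

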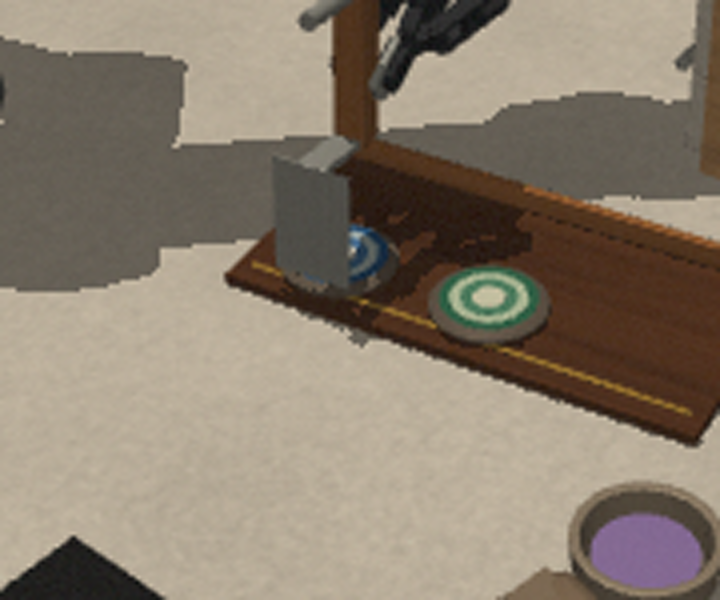

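```bash
python3 -m jog '[{"rotation":[0,0,0],"travel":[1,-12,15],"jaw":-1},{"rotation":[0,0,0],"travel":[2,-25,30],"jaw":-1},{"rotation":[9,0.8,0],"travel":[3,-30,25],"jaw":-1},{"rotation":[9.5,0.8,0],"travel":[3,-30,20],"jaw":-1},{"rotation":[9.5,0.9,0],"travel":[3,-30,0],"jaw":-1},{"rotation":[9.5,0.9,0],"travel":[3,-30,0],"jaw":-1},{"rotation":[9.5,0.9,0],"travel":[0,-30,0],"jaw":-1},{"rotation":[9.5,0.9,0],"travel":[0,-20,0],"jaw":-1}]';   python3 - <<'E'
from h import *
edge(); shot('side','ap_side'); shot('scene','ap_scene'); st()
a=cv2.imread('pics/ap_scene.png'); cv2.imwrite('pics/ap1.png',cv2.resize(a[180:330,220:400],None,fx=4,fy=4,interpolation=2))
E
```

```text
time: 41.22
ee_pos: [0.465, -0.1541, 0.2139]
tcp_rot: [-93.7, -0.1, 5.3]
wrist_force: [-0.3, 1.2, -1.1]
opening: 0.0194
t 41.23 edge [ 460.1505 -102.0476  124.3472] board frame x -108.9 y -186.6 tilt -38.78 yaw 5.25 F [-0.3236  1.2214 -1.1231] tq [ 0.1103 -0.0029  0.0113] open 0.0194 q [-16.1  -4.7   1.2  94.4  -3.5  68.6]
t 41.33 pos [ 464.4985 -157.5178  212.5516] rpy [-93.8086   0.1308   4.8269] F [-0.5447  0.3436 -1.1186] open 0.0199 q [-16.4584  -4.4416   1.2744  94.4535  -3.5959  68.6706]
```

View pics/ap1.png

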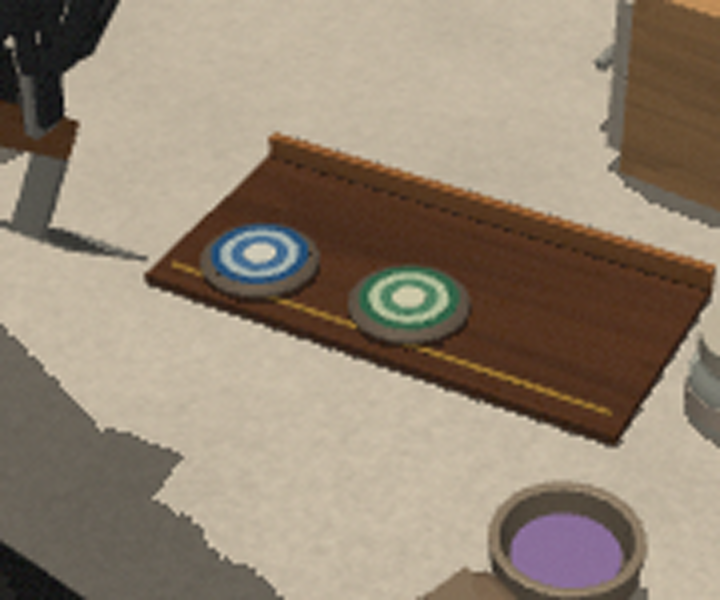

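View pics/ap_side.png

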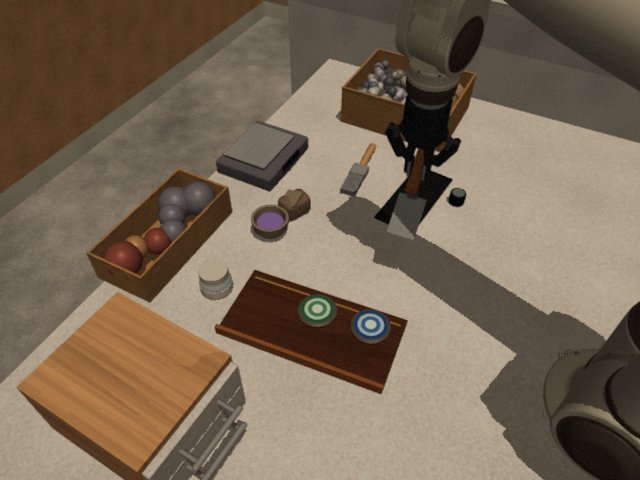

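```bash
python3 -m jog '[{"rotation":[9.7,0.85,0],"travel":[8,-40,0],"jaw":-1},{"rotation":[9.7,0.85,0],"travel":[8,-40,0],"jaw":-1},{"rotation":[9.7,0.85,0],"travel":[8,-40,0],"jaw":-1},{"rotation":[9.7,0.85,0],"travel":[8,-40,-30],"jaw":-1},{"rotation":[0,0,-5.2],"travel":[8,-17,-40],"jaw":-1},{"rotation":[0,0,-5.2],"travel":[8,0,-40],"jaw":-1},{"rotation":[0,0,0],"travel":[0,0,-20],"jaw":-1},{"rotation":[0,0,0],"travel":[0,0,0],"jaw":-1}]';   python3 - <<'E'
from h import *
edge(); st(); shot('wrist','aq_wrist')
E
```

```text
time: 42.32
ee_pos: [0.5116, -0.3181, 0.0864]
tcp_rot: [-57.5, 0.4, -4.7]
wrist_force: [0.3, -0.2, -0.1]
opening: 0.0197
t 42.33 edge [ 518.9398 -223.2047   45.1462] board frame x -61.3 y -312.6 tilt -2.48 yaw -4.72 F [ 0.2833 -0.1636 -0.0999] tq [-0.5976  0.0753 -0.0108] open 0.0197 q [-44.1  33.4  26.2 105.1  24.3  45.8]
t 42.33 pos [ 511.5712 -318.0774   86.407 ] rpy [-57.4505   0.3672  -4.7171] F [ 0.2833 -0.1636 -0.0999] open 0.0197 q [-44.1318  33.4363  26.2474 105.1157  24.3453  45.8224]
```

View pics/aq_wrist.png

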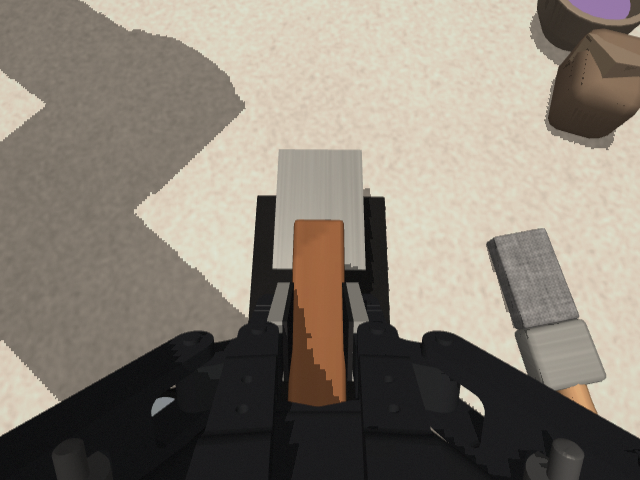

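```bash
python3 -m jog '[{"rotation":[2.5,-0.6,-0.9],"travel":[1,-16.5,-20],"jaw":-1},{"rotation":[0,0,0],"travel":[0,0,-18],"jaw":-1},{"rotation":[0,0,0],"travel":[0,0,0],"jaw":-1},{"rotation":[0,0,0],"travel":[0,0,0],"jaw":-1}]';   python3 - <<'E'
from h import *
edge(); st(); shot('wrist','ar_wrist')
im=cv2.imread('pics/ar_wrist.png')
E
```

```text
time: 42.88
ee_pos: [0.5142, -0.3344, 0.0496]
tcp_rot: [-54.9, -0.1, -5.6]
wrist_force: [0.9, -0.7, -1.9]
opening: 0.0196
t 42.88 edge [ 523.5122 -237.9728   12.5974] board frame x -58.1 y -327.8 tilt 0.04 yaw -5.59 F [ 0.9331 -0.7015 -1.8535] tq [-0.6901  0.0301  0.0228] open 0.0196 q [-45.9  37.5  27.1 103.9  26.1  44. ]
t 42.88 pos [ 514.1895 -334.402    49.6389] rpy [-54.9318  -0.1281  -5.5878] F [ 0.9331 -0.7015 -1.8535] open 0.0196 q [-45.8819  37.4711  27.0509 103.9158  26.0665  43.9506]
```

View pics/ar_wrist.png

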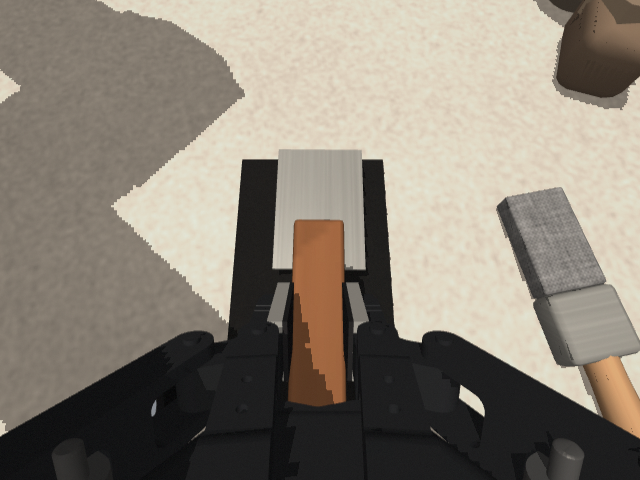

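```bash
python3 -m jog '[{"rotation":[0,0,0],"travel":[-3,0,-5],"jaw":-1},{"rotation":[0,0,0],"travel":[0,0,-3],"jaw":-1},{"rotation":[0,0,0],"travel":[0,0,0],"jaw":-1}]';   python3 - <<'E'
from h import *
edge(); st(); shot('wrist','as_wrist')
E
python3 -m jog '[{"rotation":[0,0,0],"travel":[0,0,-1.5],"jaw":-1},{"rotation":[0,0,0],"travel":[0,0,0],"jaw":-1}]';   python3 - <<'E'
from h import *
edge()
E
```

```text
time: 43.3
ee_pos: [0.5108, -0.3346, 0.0404]
tcp_rot: [-54.9, -0.1, -5.6]
wrist_force: [0.4, 1.6, 1.4]
opening: 0.02
t 43.30 edge [ 520.2094 -238.1133    3.5016] board frame x -61.4 y -327.6 tilt 0.11 yaw -5.64 F [0.358  1.627  1.4434] tq [-0.4109  0.182   0.0407] open 0.0200 q [-46.1  37.4  25.9 103.   26.   43.8]
t 43.30 pos [ 510.8365 -334.5872   40.4136] rpy [-54.8553  -0.0703  -5.6371] F [0.358  1.627  1.4434] open 0.0200 q [-46.1018  37.4213  25.9058 102.9944  26.0149  43.768 ]
time: 43.6
ee_pos: [0.5111, -0.3344, 0.0401]
tcp_rot: [-54.8, -0.1, -5.7]
wrist_force: [-1.8, 2.5, 9.8]
opening: 0.0198
t 43.60 edge [ 520.5057 -237.9656    3.2266] board frame x -61.1 y -327.5 tilt 0.13 yaw -5.65 F [-1.7952  2.5311  9.7504] tq [0.7749 0.3407 0.1711] open 0.0198 q [-46.1  37.4  25.8 102.9  26.1  43.8]
```

View pics/as_wrist.png

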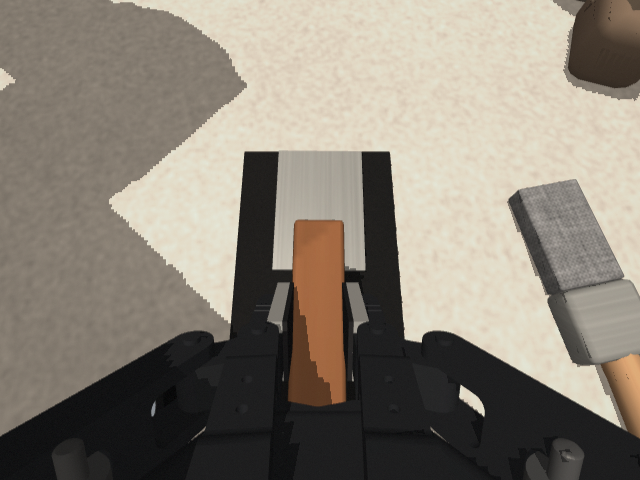

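```bash
python3 -m jog '[{"rotation":[0,0,0],"travel":[0,0,0.8],"jaw":-1},{"rotation":[0,0,0],"travel":[0,0,0],"jaw":-0.3},{"rotation":[0,0,0],"travel":[0,0,0],"jaw":0.1},{"rotation":[0,0,0],"travel":[0,0,0],"jaw":0.1},{"rotation":[0,0,0],"travel":[0,-2,20],"jaw":0.1},{"rotation":[0,0,0],"travel":[0,-5,40],"jaw":0.1},{"rotation":[0,0,0],"travel":[0,0,55],"jaw":0.1},{"rotation":[0,0,0],"travel":[0,0,55],"jaw":0.1}]'; python3 -m jog '[{"rotation":[-9,0,0],"travel":[-10,0,30],"jaw":0.1},{"rotation":[-9,0,0],"travel":[-10,0,0],"jaw":0.1},{"rotation":[-9,0,0],"travel":[0,0,0],"jaw":0.1},{"rotation":[-8,0,5],"travel":[0,10,0],"jaw":0.1},{"rotation":[0,0,0],"travel":[0,0,0],"jaw":0.1}]';  python3 - <<'E'
from h import *
st(); shot('wrist','at_wrist'); shot('scene','at_scene'); shot('side','at_side')
a=cv2.imread('pics/at_scene.png'); cv2.imwrite('pics/at1.png',cv2.resize(a[290:440,100:290],None,fx=4,fy=4,interpolation=2))
E
```

```text
time: 44.6
ee_pos: [0.5106, -0.3415, 0.2109]
tcp_rot: [-54.8, -0.1, -5.6]
wrist_force: [1.4, -1.3, -0.4]
opening: 0.0472
time: 45.22
ee_pos: [0.4908, -0.3294, 0.241]
tcp_rot: [-89.9, -3.0, 0.6]
wrist_force: [0.6, -0.2, -0.2]
opening: 0.0471
t 45.23 pos [ 490.7874 -329.4034  240.9586] rpy [-89.8662  -3.045    0.6119] F [ 0.628  -0.2076 -0.1523] open 0.0471 q [-34.8527   9.0312  18.4031  96.9687   1.8752  54.5711]
```

View pics/at_wrist.png

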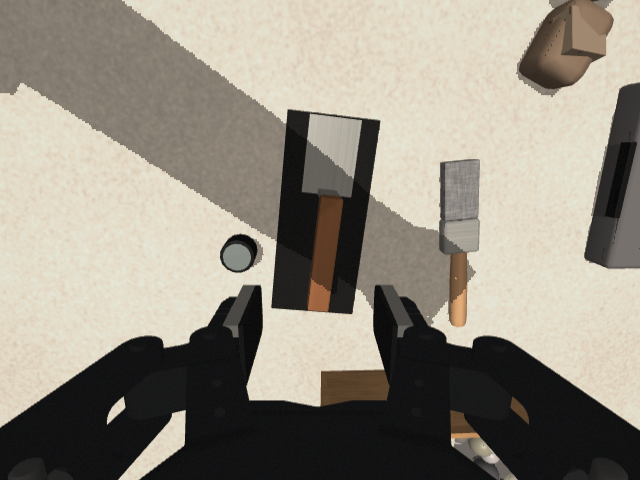

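View pics/at1.png

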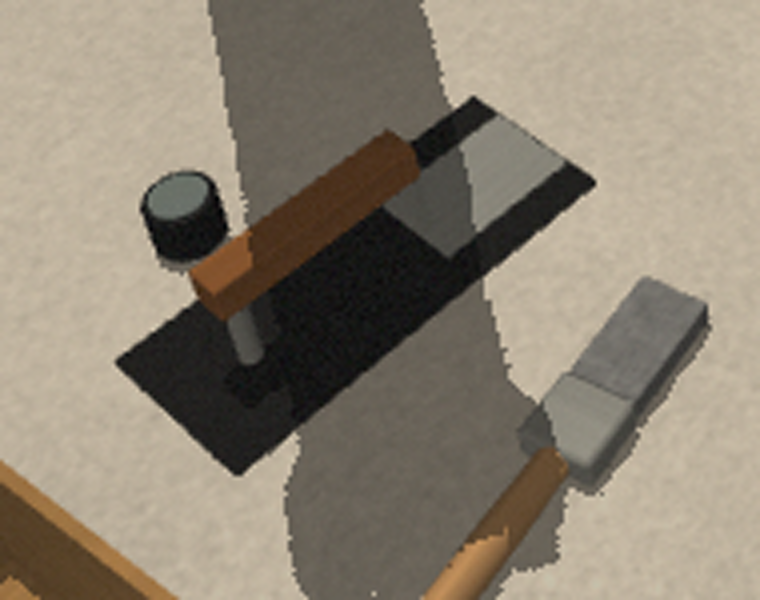

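View pics/at_side.png

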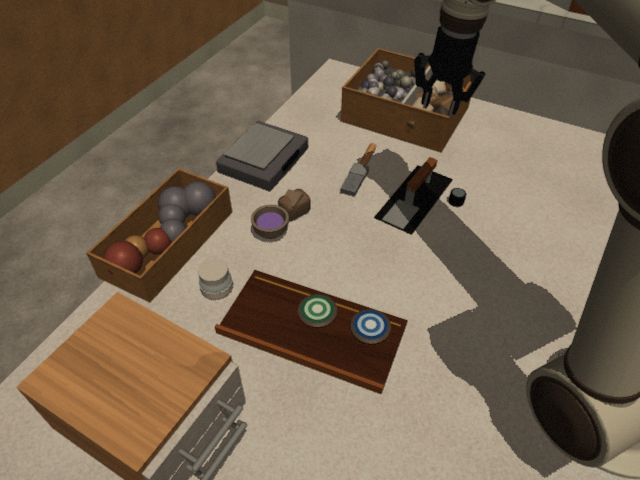

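```bash
python3 - <<'E'
from h import *
y=np.radians(5.2); u=np.array([-np.sin(y),np.cos(y)]); v=np.array([np.cos(y),np.sin(y)])
for c in('scene','side'):
    bot.camera(c); cp=par(c)
    for r in bot.trace(c,'slice1')[:2]:
        e=cv2.findContours(r['mask'].astype(np.uint8),0,2)[0]; k=max(e,key=cv2.contourArea)[:,0]
        P=plane(k,cp,.013)[:,:2]*1000-np.array([551.7,93.7]); X=P@v;Y=P@u
        print(c,round(r['score'],2),'x',X.min().round(),X.max().round(),'y',Y.min().round(),Y.max().round())
w=par('wrist')
m=plane([[289,110],[380,121],[352,314],[272,307]],w,.003)[:,:2]*1000
d=(m[0]+m[1]-m[2]-m[3])/2; print('mat',m.mean(0),np.degrees(np.arctan2(d[1],d[0])))
b=plane([[309,112],[362,119]],w,.005)[:,:2].mean(0)*1000
h=plane([[320,195],[343,197],[329,312],[308,310]],w,.070)[:,:2].mean(0)*1000
d=b-h; print('spat',h+21*d/np.linalg.norm(d),np.degrees(np.arctan2(d[1],d[0])))
st()
E
```

```text
scene 0.7 x -54.0 13.0 y 303.0 546.0
scene 0.67 x -143.0 -69.0 y -75.0 3.0
side 0.88 x -39.0 39.0 y -67.0 8.0
side 0.6 x -148.0 -69.0 y -74.0 1.0
mat [ 508.13  -353.427] 84.01012632353303
spat [ 508.1618 -354.459 ] 83.79231230442464
t 45.58 pos [ 490.8175 -332.6312  238.6098] rpy [-89.6729  -2.8721   0.307 ] F [-0.6837 -0.5679 -0.1834] open 0.0469 q [-35.1366   9.5037  18.6808  97.0262   1.9317  54.5845]
```

```bash
python3 - <<'E'
from workcell import bot
print(bot.job_done())
E
```

```text
the job is handed in; nothing more can be done
None
```

The display board is ready and the job was handed in at about 46 s of the 208 s allowed.

- **Stones:** Three were on the board (orange, pink, blue-grey). I placed them side by side in the top drawer. A wrist picture showed all three inside before I shut it. The first grip on the orange stone was too high, so I reopened, went lower and gripped it again.
- **Drawer:** On the first push my fingers slipped behind the handle bar, so I finished by pushing on the front panel. I stopped when the force rose to about 21 N. Later pictures show it shut with the handles in line.
- **Slices:** Two were there, one with green rings and one with blue. I turned each over the board's edge with the spatula only. Both now lie flat with the polished face up.
    - Two cameras put the blue slice's rim about 5 mm inside the -y edge. One camera (side) puts the green slice's about 13 mm inside.
    - In that last check the networks' second mask in the scene camera was not the green slice, so I left it out.
- **Spatula:** It stands on the mat, about 1 mm from the mat's centre and 0.2° off its line.
- **Other things on the bench:** The jar, geode, loupe, rough rock and brush look unmoved in the pictures. I did not measure them again at the end.

One wrist view from a tilted pose put the board edge about 8 mm away from where the three other views had it. I worked from the three that agreed.

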